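# Lay the culture rack down on its slope rest

### The job

The rack of capped culture tubes stands upright, a little short of its slope rest, and has to be laid down for sloped incubation. With the fingertips only, push it along the worktop, still upright, until its toe is square against the stop bar of the rest; then tip it forward over its toe and let it down under control, so that it does not drop but comes to lie gently, face down, on the raised cross rod with its toe still at the stop bar. Push only: do not pick the rack up or carry it, disturb nothing else, and leave the rack lying there by itself.

Things in the scene. Friction and masses are not known exactly. Their poses are not given: they have to be found in the camera images.
- culture_rack: Loose L-shaped rack of bare aluminium sheet, 140 mm wide, 102 deep, 137 tall, with a row of six white-capped 16 mm tubes; one rigid piece, about 0.32 kg. x points to its front (the way it is to fall), z up along the tubes. Origin on its underside, below the toe axis. It slides without tipping when pushed low; tipped over its toe it balances at about 0.57 rad, then falls by itself.
- rack_toe (a point): Middle of the rack's toe (rounded front edge of its base), on the axis of its 8 mm thick round hem, 4 mm above the rack's origin. The toe touches the stop bar when this point is 4 mm short of the stop face. The rack's flat front flange lies 6.5 mm behind the toe axis, 70 to 96 mm up.
- rack_ledge (a point): Middle of the heel ledge: the bare base sheet behind the tubes, top 6 mm up, 140 mm wide, from the upright back sheet (rear face 48 mm behind the toe axis, 96 mm tall) to the heel edge 102 mm behind it. Point 73 mm behind the toe axis. Open from above and behind; a fingertip in this inside corner can push the back sheet forward and hold the ledge back as the rack goes over.
- rack_caps (a point): Middle of the row of white caps, at their tops, 136.5 mm above the underside, 27 mm behind the toe axis.
- slope_rest: Steel frame fixed to the worktop. Origin on the worktop at the middle of the stop face; x points level, away from the standing rack (the way it is to fall). Stop bar: x = 0 to 10 mm, 8 mm high, 200 mm long (y). Two rails 6 mm high run from its ends (y = -95, +95 mm) to x = 112 mm, with posts 30 mm high that carry the cross rod.
- rest_rod (a point): Middle of the raised cross rod, on its axis: 74 mm beyond the stop face, 22 mm up; 10 mm thick with its rubber sleeve. With the toe at the stop bar and the front flange on this rod the rack lies turned 1.36 rad (78 degrees) forward from upright, tubes sloping, caps high.
- reagent_bottle: Bystander: small white reagent bottle with a red cap, 43 mm across, 88 mm tall, standing to the left of the slope rest; origin at the middle of its underside.
- wash_bottle: Bystander: squeeze wash bottle with a blue cap and a bent spout, 66 mm across, 173 mm tall, at the front right; origin at the middle of its underside.
- petri_dish_a: Bystander: closed petri dish, 88 mm across, 16 mm high, near the front edge; origin at the middle of its underside.
- petri_dish_b: Bystander: closed petri dish, 88 mm across, 16 mm high, near the front edge; origin at the middle of its underside.
- marker: Bystander: felt marker lying flat, 131 mm long, 11 mm thick, near the front edge; origin at the middle of its underside.
- lab_timer: Bystander: white laboratory timer, 64 x 62 x 20 mm, front right; origin at the middle of its underside.
- film_roll: Bystander: roll of sealing film standing on end, 56 mm across, 50 mm high, at the left; origin at the middle of its underside.

How it is judged:
On the way, in this order (a step that is already met when the one before it is completed fails the run):
1. the rack, still upright, is pushed along the worktop until its toe is square against the stop bar (x of rack_toe in the frame of slope_rest above -0.01 m and angle between culture_rack's own z axis and vertical below 0.35 rad and angle between the y axis of culture_rack and the y axis of slope_rest, either way round below 0.1 rad), for 0.05 s.
2. the rack is tipped half-way over with its toe still at the stop bar (angle between culture_rack's own z axis and vertical above 0.75 rad and x of rack_toe in the frame of slope_rest between -0.018 and 0.006 m and height (world z) of rack_toe below 0.014 m), for 0.05 s.
At the end, for the whole second after the job is handed in: The rack lies at rest on its front, 1.30 to 1.42 rad from upright, its front flange carried by the cross rod of the rest, its toe on the worktop within 14 mm of the stop bar, within 20 mm of the rest's middle sideways and square to it within 0.1 rad, touched by nothing but the rest and the worktop (angle between culture_rack's own z axis and vertical between 1.3 and 1.42 rad and x of rack_toe in the frame of slope_rest between -0.018 and 0.006 m and y of rack_toe in the frame of slope_rest between -0.02 and 0.02 m and height (world z) of rack_toe below 0.012 m and angle between the y axis of culture_rack and the y axis of slope_rest, either way round below 0.1 rad and contact force between culture_rack and slope_rest above 0.2 N and linear speed of culture_rack below 0.02 m/s and angular speed of culture_rack below 0.2 rad/s).
It fails at once if the rack drops or is knocked over: it turns faster than 2.5 rad/s (angular speed of culture_rack above 2.5 rad/s).
It fails at once if the rack is lifted: its toe rises more than 16 mm off the worktop (toe axis above 20 mm) (height (world z) of rack_toe above 0.02 m).
It fails at once if a bottle, dish, marker, timer or film roll round the work is moved more than 20 mm (distance of any of reagent_bottle, wash_bottle, petri_dish_a, petri_dish_b, marker, lab_timer, film_roll from where it was at the start of the episode above 0.02 m).
It also fails if it takes over 61 s, if anything falls off the work surface, if the arm or the gripper's body presses on something with over 40 N, if the wrist force passes 120 N, or if a joint passes its speed limit or range.

### The arm

A 7-joint arm with a two-finger parallel gripper is mounted at the origin on a cart in front of the work surface, level with it; the furniture and walls round the work are solid. World frame = base frame: x ahead of the robot, y to its left, z up, the work surface at z = 0. Lengths are in m, angles in rad, forces in N, time in s.
With the tool pointing down it reaches from about 0.425 to 0.95 m from the base axis. Payload 16.7 kg.
Tool frame: the origin (TCP) lies midway between the tips of the shut fingers; the grasp point (between the pads) lies 19 mm behind it; z points along the fingers, y is the direction in which the jaws open and shut (so a half turn about z gives the same grasp; the last joint's range is limited). The gripper opens to 94 mm and grips with 3 to 60 N. Pads are 16 mm wide; open, the fingers measure 119 mm over their backs; the gripper's body (75 mm by 177 mm) begins 78 mm behind the grasp point.
Start: joints at [-1.381, 0.426, 0.074, 1.606, -0.034, 1.111, -0.067], TCP at [0.224, 0.637, 0.205] pointing down, gripper open.
Joint ranges: [-2.85, 2.85], [-0.5, 2.14], [-1.23, 1.37], [0.21, 2.46], [-1.02, 4.16], [0.16, 2.05], [-2.73, 2.73]. Speed limits (rad/s): [1.89, 1.89, 2.39, 2.39, 3.01, 3.01, 3.01].

### API

Orientations are given as a unit quaternion [w, x, y, z].
In Python, from station import state, imaging, job gives the robot as it stands.
- The arm moves only by the shell command python3 -m jog 'ROWS' [OPENING]. ROWS is JSON, a list of rows, each a list of 4 numbers: the shift along the world's x, y, z in mm, then the turn about the world's z in rad. A call has 1 to 5 rows; each row is the pose to reach, as a shift and turn from the pose commanded when the call began; what a row does not reach only later rows make up. A row lasts 1/8 s, in which the tool goes at most 62.5 mm and 10.7 degrees, less where a joint would pass 70% of its speed; a pose out of reach is approached as far as the arm can. A call with a gripper value outside its range is refused whole. OPENING is the closure, from 0 (fully open) to 1 (shut), set as the call begins (- or left out, the last holds). The fingers move at their own pace and stop on an object; the grip force is fixed at half the most. Time passes only in rows, so rows that repeat a pose let the fingers close. It gives the time, the measured TCP pose, the force and the opening at its end, in the units of the state.
- state(): the state, without advancing time (a new reading comes with each control period).
- imaging.get_image(name): name is "scene" or "top" or "wrist"; returns the picture (480x640x3 uint8, red, green, blue); there is no depth.
- imaging.camera_info(name): a dict with "mtx" (3x3 intrinsics, pixels), "xyz" and "rotation" of the camera in the world; the wrist camera has in their place "tool_from_camera" (4x4, takes a point from camera to tool coordinates, whose origin is the TCP and whose axes are the flange's). Camera axes: x right, y up, looking along -z (the intrinsics and any distortion apply to the point x, -y, -z); pixel columns grow to the right and rows downward; lengths in m; the calibration is good to about 2 mm. A picture is of the moment at which its call begins: read the wrist's pose just before it. camera_info takes no time and is no camera call.
- job.close_job(): hands the job in, once; it reports no verdict.
The state is a dict: "time_s": time; "qpos": joint angles; "dq": joint speeds; "tau": joint torques, N m; "tool_pos": TCP position; "tcp_rot": TCP orientation; "wrist_force": force on the tool from outside, world axes, zero at the start; "torque": the same for the moment, N m; "width": opening from 0.0 (shut) to 1.0 (fully open).
Only numpy, scipy, OpenCV 4.12 (cv2) and the standard library are available. Lean on these libraries where they do the work, as an engineer would, in place of code of your own. Each camera call takes 0.05 s, during which the arm holds its last target.

## Working session

There is one attempt and no reset: what is moved stays moved. The work goes in short steps, Python scripts to look and compute and a shell command to move; the robot and the scene stay as the last step left them, time stands still between calls to the robot, and variables do not carry over. Pictures are saved under pics/ and viewed, and the job is handed in when it is done.

```bash
ls; mkdir -p pics
python3 - <<'E'
from station import state, imaging, job
import cv2
s=state(); print(s)
for n in("scene","top","wrist"):
    im=imaging.get_image(n); cv2.imwrite(f"pics/{n}0.png",im[:,:,::-1]); print(n,imaging.camera_info(n))
E
```

```text
pics
{'time_s': 0.0, 'qpos': array([-1.38152429,  0.42673343,  0.07381479,  1.60661339, -0.03411703,
        1.11080398, -0.06708788]), 'dq': array([ 0.00311073, -0.00033375,  0.00062639,  0.00093507,  0.0004533 ,
       -0.00095699, -0.00037356]), 'tau': array([ 2.17363791e-03, -9.35808277e+01,  3.66827533e+00, -4.54191077e+01,
       -4.87035059e-02,  2.02049338e-02,  1.17526192e-04]), 'tool_pos': array([0.22417648, 0.63621191, 0.20477077]), 'tcp_rot': array([-7.68063106e-05,  1.68574408e-01,  9.85688717e-01, -6.45488751e-04]), 'wrist_force': array([-0.56516438, -0.26870286,  0.13693976]), 'torque': array([-0.01541022, -0.04137057,  0.00553099]), 'width': 0.9993440758415184}
scene {'mtx': array([[593.80350833,   0.        , 313.04415516],
       [  0.        , 593.80350833, 238.44302748],
       [  0.        ,   0.        ,   1.        ]]), 'xyz': array([-0.51518747,  1.06784006,  0.84750472]), 'rotation': array([-0.31975175, -0.18950821,  0.49197552,  0.78727729])}
top {'mtx': array([[558.33442187,   0.        , 322.18863278],
       [  0.        , 558.33442187, 237.17061863],
       [  0.        ,   0.        ,   1.        ]]), 'xyz': array([ 0.31646475, -0.04184623,  1.43429017]), 'rotation': array([ 0.70552452,  0.04992829, -0.05372112, -0.70488039])}
wrist {'mtx': array([[338.79123782,   0.        , 321.35570857],
       [  0.        , 338.79123782, 235.06381255],
       [  0.        ,   0.        ,   1.        ]]), 'tool_from_camera': array([[ 4.82649166e-04,  9.59216134e-01,  2.82673267e-01,
         8.30571001e-02],
       [ 9.99999509e-01, -7.07673523e-04,  6.93956430e-04,
        -3.76358936e-04],
       [ 8.65694591e-04,  2.82672793e-01, -9.59216004e-01,
        -1.78847696e-01],
       [ 0.00000000e+00,  0.00000000e+00,  0.00000000e+00,
         1.00000000e+00]])}
```

View pics/scene0.png

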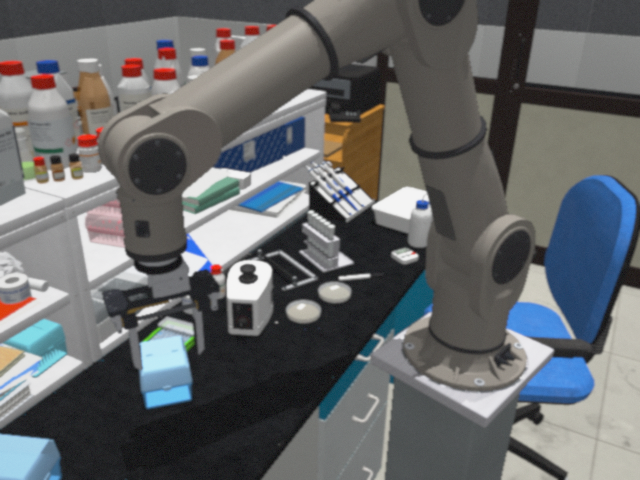

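View pics/top0.png

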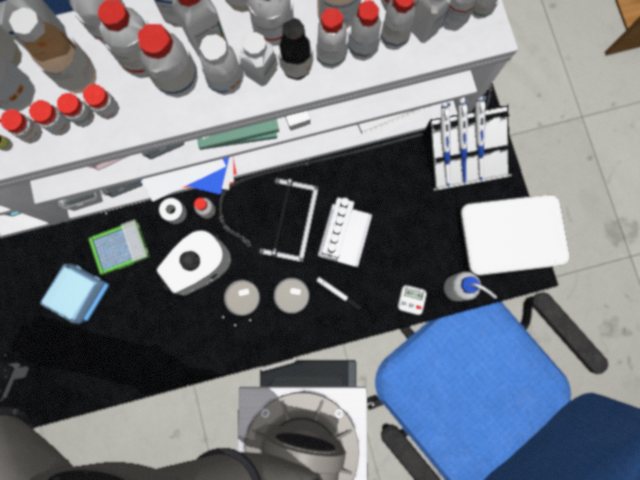

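View pics/wrist0.png

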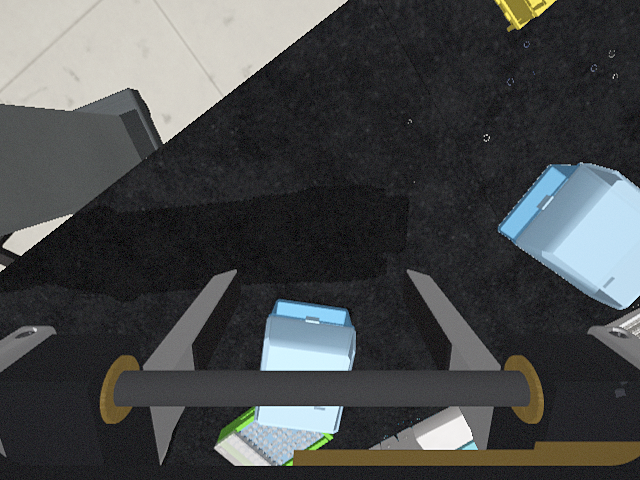

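```bash
cat > h.py <<'E'
import numpy as np
from scipy.spatial.transform import Rotation as R
from station import state, imaging
def cam(n):
    c=imaging.camera_info(n)
    if n!="wrist":
        q=c["rotation"]; return c["mtx"],np.array(c["xyz"]),R.from_quat([q[1],q[2],q[3],q[0]]).as_matrix()
    s=state(); q=s["tcp_rot"]; Rt=R.from_quat([q[1],q[2],q[3],q[0]]).as_matrix(); T=c["tool_from_camera"]
    return c["mtx"],s["tool_pos"]+Rt@T[:3,3],Rt@T[:3,:3]
def ray(c,u,v):
    K,p,Rm=c; d=np.array([(u-K[0,2])/K[0,0],-(v-K[1,2])/K[1,1],-1.]); d=Rm@d; return p,d/np.linalg.norm(d)
def onz(c,u,v,z):
    p,d=ray(c,u,v); return p+d*(z-p[2])/d[2]
def proj(c,X):
    K,p,Rm=c; x=Rm.T@(np.asarray(X)-p); return K[0,0]*x[0]/-x[2]+K[0,2],K[1,1]*-x[1]/-x[2]+K[1,2]
E
python3 - <<'E'
import cv2
im=cv2.imread('pics/top0.png')[165:285,235:395]
cv2.imwrite('pics/topc.png',cv2.resize(im,None,fx=5,fy=5,interpolation=cv2.INTER_CUBIC))
im=cv2.imread('pics/scene0.png')[195:295,240:390]
cv2.imwrite('pics/scenec.png',cv2.resize(im,None,fx=5,fy=5,interpolation=cv2.INTER_CUBIC))
E
```

```text
(no output)
```

View pics/topc.png

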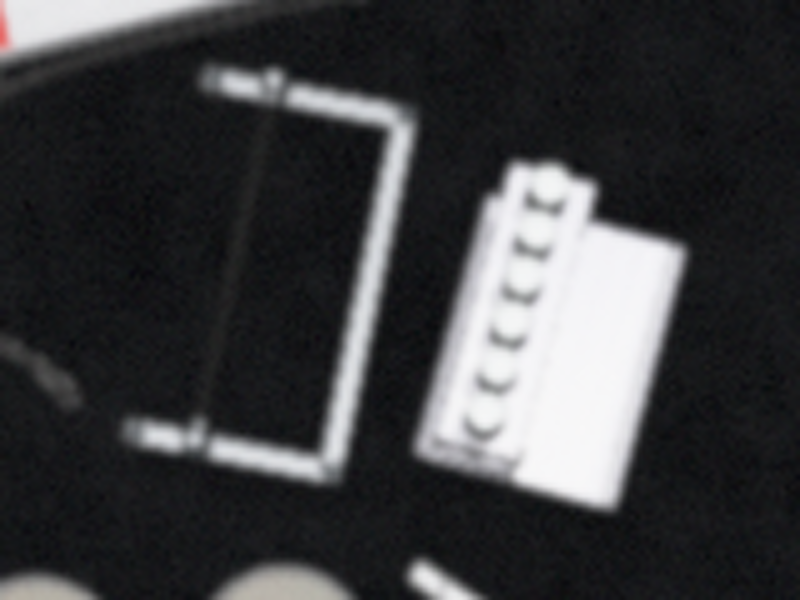

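View pics/scenec.png

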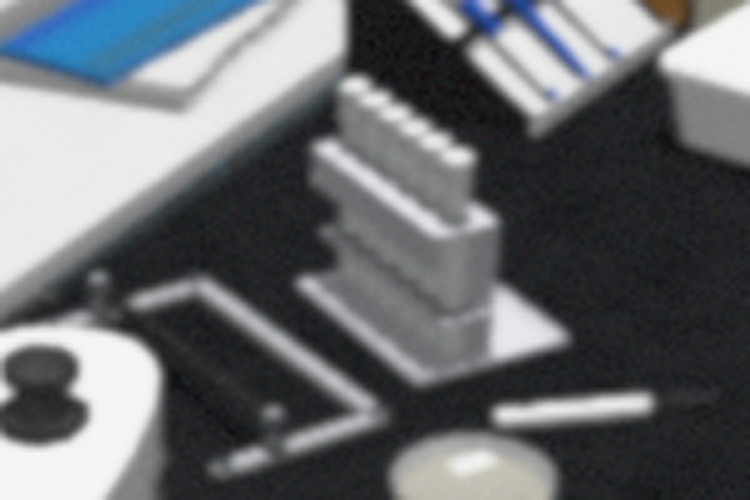

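```bash
cat > m0.py <<'E'
import cv2,numpy as np
from h import *
c=cam("top")
g=cv2.imread('pics/top0.png',0).astype(float)
def edge(y0,y1,x0f,x1f,rev=False,th=110):
    pts=[]
    for v in range(y0,y1):
        xs=np.arange(x0f(v),x1f(v)); r=g[v,xs]
        idx=range(len(xs)-1,0,-1) if rev else range(len(xs)-1)
        for i in idx:
            a,b=(r[i],r[i-1]) if rev else (r[i],r[i+1])
            if a<th<=b:
                t=(th-a)/(b-a); pts.append((xs[i]-t if rev else xs[i]+t,v));break
    return np.array(pts)
def line(p,z):
    w=np.array([onz(c,u,v,z)[:2] for u,v in p]); m=w.mean(0); d=np.linalg.svd(w-m)[2][0]; d*=np.sign(d[0])
    res=(w-m)@[-d[1],d[0]]
    k=abs(res)<0.002; m=w[k].mean(0); d=np.linalg.svd(w[k]-m)[2][0]; d*=np.sign(d[0]); print('line m',m,'ang from x',np.arctan2(d[1],d[0]),'res',np.std(res),len(p)); return m,d
# stop face: right edge of bar, rows 190..255 ; search from right
f=edge(191,256,lambda v:int(316-(v-190)*0.2)-8,lambda v:int(316-(v-190)*0.2)+12,True)
print(f[::16]);line(f,0.008)
f=edge(191,256,lambda v:int(316-(v-190)*0.2)-14,lambda v:int(316-(v-190)*0.2)+2)
line(f,0.008)
# heel edge
f=edge(217,265,lambda v:350,lambda v:385,True)
print(f[::12]);line(f,0.004)
# toe edge
f=edge(208,253,lambda v:int(331-(v-205)*.27)-10,lambda v:int(331-(v-205)*.27)+12)
print(f[::12]);line(f,0.006)
for n,(u,v) in dict(heelT=(685,245),heelB=(615,512),toeB=(415,455),restT=(417,110),restB=(343,483)).items():
    print(n,onz(c,235+u/5-.4,165+v/5-.4,.005))
E
python3 m0.py
```

```text
[[317.33333333 191.        ]
 [314.04918033 207.        ]
 [310.640625   223.        ]
 [307.2238806  239.        ]
 [303.98550725 255.        ]]
line m [ 0.56457584 -0.01962518] ang from x -0.20171308769142615 res 0.00016526564127459037 65
line m [ 0.5645561  -0.00606371] ang from x -0.20427222611826007 res 0.00021043802263464442 65
[[371.31818182 217.        ]
 [368.06779661 229.        ]
 [364.84848485 241.        ]
 [361.46376812 253.        ]]
line m [ 0.51940113 -0.16007935] ang from x -0.2759049131704909 res 0.00010522269892896993 48
[[330.58064516 208.        ]
 [327.29411765 220.        ]
 [323.73684211 232.        ]
 [320.35714286 244.        ]]
line m [ 0.54644357 -0.05514928] ang from x -0.2763498871457487 res 0.00012251109608650524 45
heelT [ 0.5899291 -0.1781786  0.005    ]
heelB [ 0.4503598  -0.14046948  0.005     ]
toeB [ 0.47969698 -0.03768724  0.005     ]
restT [ 0.66174513 -0.03842378  0.005     ]
restB [ 0.46517213 -0.0006919   0.005     ]
```

Run:
```python
from h import *
import numpy as np
c=cam("top");np.set_printoptions(precision=4,suppress=True)
for z in(.1,.2,.35): print(z,onz(c,300,107,z),onz(c,300,140,z), onz(c,350,95,z))
s=state();q=s["tcp_rot"];Rt=R.from_quat([q[1],q[2],q[3],q[0]]).as_matrix()
a=np.arctan2(Rt[1,0],Rt[0,0]);print(a,np.pi/2-.203-a)
n=np.array([np.sin(.203),np.cos(.203)]);t=np.array([-n[1],n[0]]);o=np.array([.5635,-.018])
for x,y in[(-.17,.006),(-.145,.006),(-.111,.006)]: print(x,y,o+x*n+y*t)
for nme,u,v,z in[('wash',470,285,.17),('reag',203,205,.088),('marker1',320,280,.01),('marker2',355,307,.01),('mach',195,260,.1),('timer',412,298,.02)]: print(nme,onz(c,u,v,z))
```

```text
0.1 [0.8427 0.0067 0.1   ] [0.7571 0.0062 0.1   ] [ 0.8746 -0.1186  0.1   ]
0.2 [0.8033 0.0031 0.2   ] [0.7241 0.0026 0.2   ] [ 0.8328 -0.1129  0.2   ]
0.35 [ 0.7441 -0.0024  0.35  ] [ 0.6745 -0.0028  0.35  ] [ 0.77   -0.1042  0.35  ]
2.802786661149458 -1.4349903343545616
-0.17 0.006 [ 0.5233 -0.1833]
-0.145 0.006 [ 0.5284 -0.1588]
-0.111 0.006 [ 0.5352 -0.1255]
wash [ 0.3943 -0.3833  0.17  ]
reag [0.5949 0.2437 0.088 ]
marker1 [ 0.4165 -0.0439  0.01  ]
marker2 [ 0.3483 -0.1326  0.01  ]
mach [0.4579 0.256  0.1   ]
timer [ 0.3707 -0.276   0.02  ]
```

```bash
python3 -m jog '[[20,-20,50,-0.1],[70,-70,70,-0.25],[110,-115,70,-0.4],[150,-160,70,-0.55],[190,-205,70,-0.7]]' 0; python3 -m jog '[[30,-45,0,-0.15],[50,-100,0,-0.3],[70,-155,0,-0.45],[85,-210,0,-0.6],[95,-265,0,-0.735]]'
```

```text
time_s: 0.78
tool_pos: [0.4129, 0.4327, 0.2755]
tcp_rot: [-0.0, 0.498, 0.867, 0.0]
wrist_force: [1.3, 1.1, 0.3]
width: 1.001
time_s: 1.4
tool_pos: [0.5071, 0.1674, 0.2754]
tcp_rot: [-0.0, 0.777, 0.63, -0.0]
wrist_force: [0.8, -0.5, -0.3]
width: 1.0
```

```bash
python3 -m jog '[[3,-60,0,0],[6,-120,0,0],[9,-180,0,0],[12,-240,0,0],[14,-300,0,0]]'; python3 -m jog '[[1,-50,-20,0],[2,-50,-60,0],[2,-50,-80,0],[2,-50,-80,0]]'
python3 - <<'E'
from station import imaging
import cv2
for n in("scene","top","wrist"):
    im=imaging.get_image(n); cv2.imwrite(f"pics/{n}1.png",im[:,:,::-1])
E
```

```text
time_s: 2.02
tool_pos: [0.5206, -0.1324, 0.2756]
tcp_rot: [-0.0, 0.775, 0.632, 0.0]
wrist_force: [1.2, 0.4, 0.1]
width: 0.999
time_s: 2.52
tool_pos: [0.5219, -0.1806, 0.1943]
tcp_rot: [-0.001, 0.775, 0.632, -0.001]
wrist_force: [-0.5, -0.0, -0.2]
width: 0.996
```

View pics/wrist1.png

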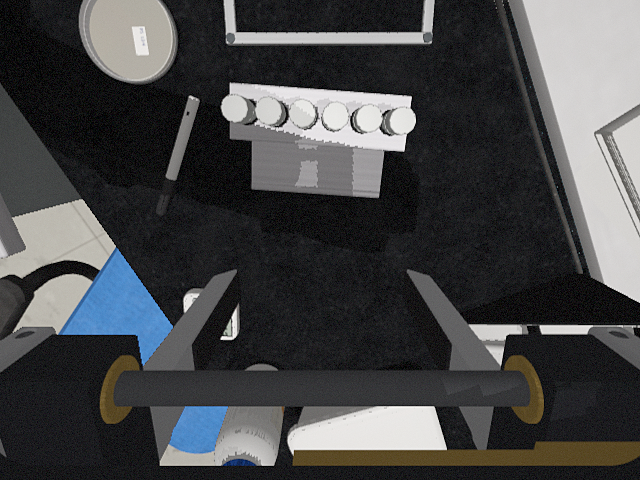

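View pics/scene1.png

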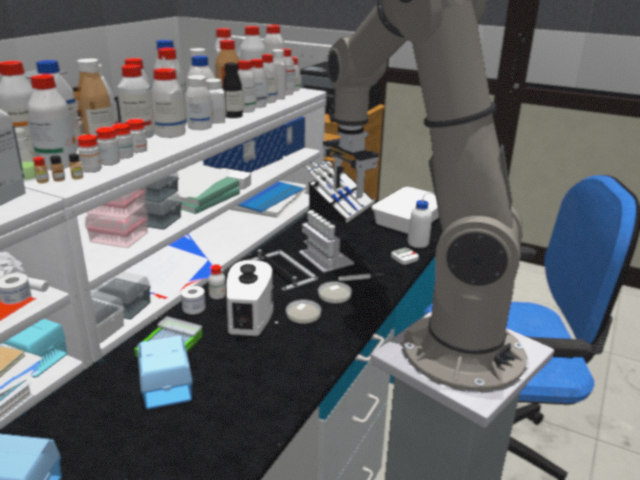

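```bash
cat > m1.py <<'E'
from h import *
import cv2
np.set_printoptions(precision=4,suppress=True)
n=np.array([np.sin(.203),np.cos(.203)]);t=np.array([-n[1],n[0]]);o=np.array([.5635,-.018])
c=cam("wrist")
def rf(p): d=p[:2]-o; return np.array([d@n,d@t])*1000
s=state();print('tcp rest',rf(s["tool_pos"]),s["tool_pos"])
if __name__=="__main__":
  for k,u,v,z in [('heelL',251,190,.006),('heelR',380,198,.006),('barL',225.5,45,.008),('barR',433,44,.008),('finL',237,270,s["tool_pos"][2]),('finR',407,270,s["tool_pos"][2])]:
    p=onz(c,u,v,z); print(k,p,rf(p))
E
python3 m1.py
```

```text
tcp rest [-167.4312    6.528 ] [ 0.5234 -0.1807  0.1964]
heelL [ 0.4527 -0.1411  0.006 ] [-142.89     83.7445]
heelR [ 0.5895 -0.1782  0.006 ] [-151.6633  -57.7692]
barL [0.4654 0.0006 0.008 ] [-1.542  99.8315]
barR [ 0.6626 -0.0389  0.008 ] [  -0.5176 -101.3066]
finL [ 0.4778 -0.1623  0.1964] [-158.6662   54.8524]
finR [ 0.5723 -0.1818  0.1964] [-158.6421  -41.6777]
```

```bash
python3 -m jog '[[-1,0,-60,0],[-3,-1,-120,0],[-4,-1,-170,0],[-4,-1,-188,0],[-4,-1,-190,0]]';python3 m1.py | head -1
```

```text
time_s: 3.3
tool_pos: [0.5194, -0.1818, 0.006]
tcp_rot: [0.0, 0.775, 0.632, 0.0]
wrist_force: [0.1, -0.4, 0.0]
width: 0.998
tcp rest [-169.3286   10.1759] [ 0.5194 -0.1818  0.006 ]
```

```bash
python3 -m jog '[[0,0,-2.5,0],[2,7,-2.5,0],[3,14,-2.5,0],[4.5,21,-2.5,0],[6,28,-2.5,0]]'; python3 -m jog '[[1,5,0,0],[2,10,0,0],[3,15,0,0]]';python3 m1.py | head -1
python3 - <<'E'
from station import imaging
import cv2
for n in("top","wrist"):
    im=imaging.get_image(n); cv2.imwrite(f"pics/{n}2.png",im[:,:,::-1])
E
```

```text
time_s: 3.92
tool_pos: [0.5251, -0.1533, 0.0032]
tcp_rot: [0.0, 0.775, 0.632, 0.0]
wrist_force: [-1.6, -4.2, 4.0]
width: 1.001
time_s: 4.3
tool_pos: [0.5278, -0.1384, 0.0029]
tcp_rot: [-0.0, 0.775, 0.632, -0.0]
wrist_force: [0.2, -4.1, 3.7]
width: 0.999
tcp rest [-125.0951   10.6732] [ 0.5278 -0.1384  0.0029]
```

View pics/wrist2.png

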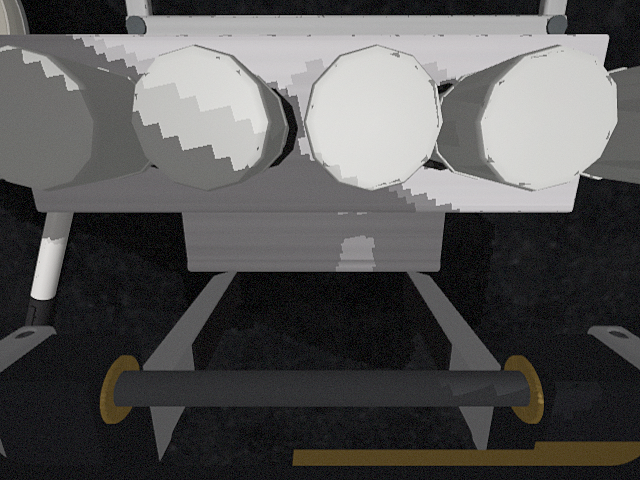

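```bash
python3 -m jog '[[0,0,1,0],[1,3,1,0]]';python3 m1.py | head -1
python3 - <<'E'
from m1 import *
for k,u,v,z in [('heelL',188,271,.006),('heelR',440,271,.006),('barL',128,33,.008),('barR',566,33,.008)]:
    p=onz(c,u,v,z); print(k,p,rf(p))
E
```

```text
time_s: 4.65
tool_pos: [0.5287, -0.1357, 0.0039]
tcp_rot: [-0.0, 0.775, 0.632, -0.0]
wrist_force: [-1.8, -1.6, 0.9]
width: 0.997
tcp rest [-122.3208   10.3758] [ 0.5287 -0.1357  0.0039]
tcp rest [-122.3208   10.3758] [ 0.5287 -0.1357  0.0039]
heelL [ 0.4567 -0.1117  0.006 ] [-113.3213   85.7389]
heelR [ 0.5953 -0.1402  0.006 ] [-113.2798  -55.8325]
barL [0.4672 0.0066 0.008 ] [ 4.7184 99.2646]
barR [ 0.6634 -0.0338  0.008 ] [   4.7027 -101.0332]
```

```bash
python3 -m jog '[[-2,-12,10,0],[-4,-20,60,0],[-4,-20,120,0],[-4,-20,180,0],[-4,-20,200,0]]';python3 -m jog '[[-20,20,0,0],[-50,70,0,0],[-80,112,0,0],[-80,112,0,0],[-80,112,-30,0]]' 1
python3 m1.py|head -1
python3 - <<'E'
from station import imaging
import cv2
for n in("top","wrist"):
    im=imaging.get_image(n); cv2.imwrite(f"pics/{n}3.png",im[:,:,::-1])
E
```

```text
time_s: 5.28
tool_pos: [0.5257, -0.1571, 0.2079]
tcp_rot: [0.001, 0.776, 0.631, 0.002]
wrist_force: [-0.6, 0.4, -0.3]
width: 1.0
time_s: 5.9
tool_pos: [0.4464, -0.0436, 0.1756]
tcp_rot: [0.0, 0.775, 0.632, 0.003]
wrist_force: [-0.0, -0.0, -0.5]
width: 0.508
tcp rest [-48.727  109.5228] [ 0.4464 -0.0436  0.1756]
```

View pics/wrist3.png

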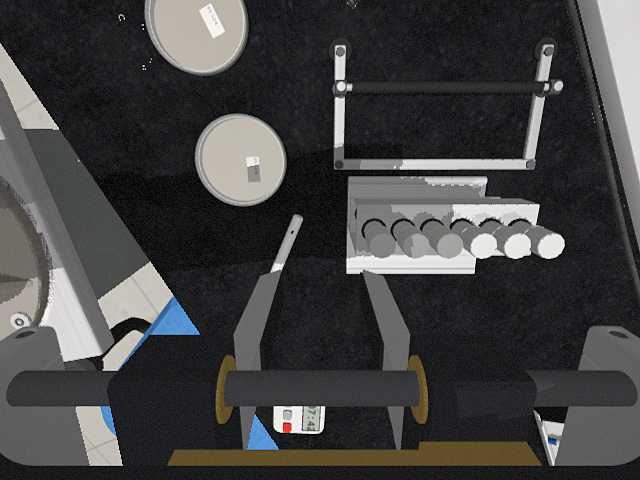

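Run:
```python
from m1 import *
for k,u,v,z in [('heelL',347,272.5,.006),('heelR',475,272.5,.006),('toeL',348,177.5,.006),('toeR',487,177.5,.006),('barL',334,168,.004),('barR',535,167,.004)]:
    p=onz(c,u,v,z); print(k,p,rf(p))
```

```text
tcp rest [-50.3368 111.8953] [ 0.4438 -0.0447  0.1727]
heelL [ 0.4578 -0.112   0.006 ] [-113.3737   84.5919]
heelR [ 0.5955 -0.1403  0.006 ] [-113.3324  -55.995 ]
toeL [ 0.4776 -0.0101  0.006 ] [-9.6249 85.7373]
toeR [ 0.6152 -0.0385  0.006 ] [ -9.69   -54.8191]
barL [0.4656 0.0018 0.004 ] [-0.3285 99.9352]
barR [ 0.6642 -0.0382  0.004 ] [   0.5569 -102.6572]
```

```bash
python3 -m jog '[[0,0,-40,0],[0,0,-80,0],[0,0,-110,0],[0,0,-118,0],[0,0,-118,0]]';python3 -m jog '[[5,-1,0,0],[10,-2,0,0],[14,-3,0,0],[18,-4,0,0],[20,-4,0,0]]';python3 m1.py|head -1
python3 - <<'E'
from station import imaging
import cv2
for n in("top","wrist"):
    im=imaging.get_image(n); cv2.imwrite(f"pics/{n}4.png",im[:,:,::-1])
E
```

```text
time_s: 6.62
tool_pos: [0.4453, -0.0443, 0.0566]
tcp_rot: [0.0, 0.775, 0.631, -0.0]
wrist_force: [0.3, -0.3, 0.2]
width: 0.0
time_s: 7.25
tool_pos: [0.4649, -0.0477, 0.0559]
tcp_rot: [-0.0, 0.775, 0.632, -0.0]
wrist_force: [-3.5, 1.2, 1.1]
width: 0.004
tcp rest [-48.9772  90.6086] [ 0.4649 -0.0477  0.0559]
```

View pics/wrist4.png

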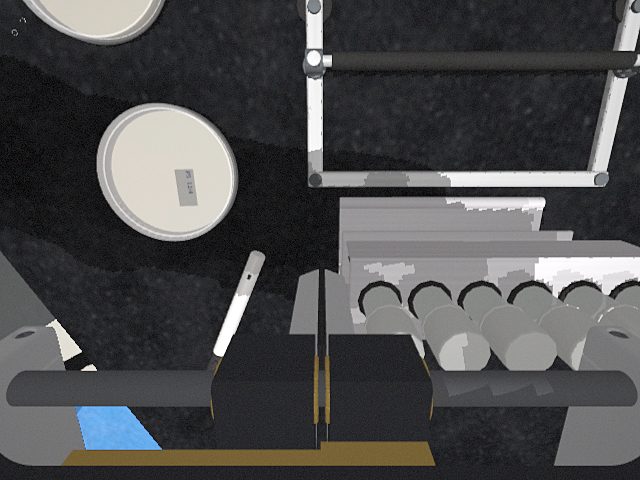

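```bash
python3 -m jog '[[4,-1,0,0],[8,-1.5,0,0],[9,-2,0,0]]';python3 m1.py|head -1
python3 - <<'E'
from station import imaging
import cv2
for n in("top","wrist"):
    im=imaging.get_image(n); cv2.imwrite(f"pics/{n}5.png",im[:,:,::-1])
E
```

```text
time_s: 7.72
tool_pos: [0.4742, -0.0497, 0.0559]
tcp_rot: [0.0, 0.775, 0.632, -0.0]
wrist_force: [-1.3, 0.2, 0.4]
width: 0.005
tcp rest [-49.0294  81.0605] [ 0.4742 -0.0497  0.0559]
```

View pics/wrist5.png

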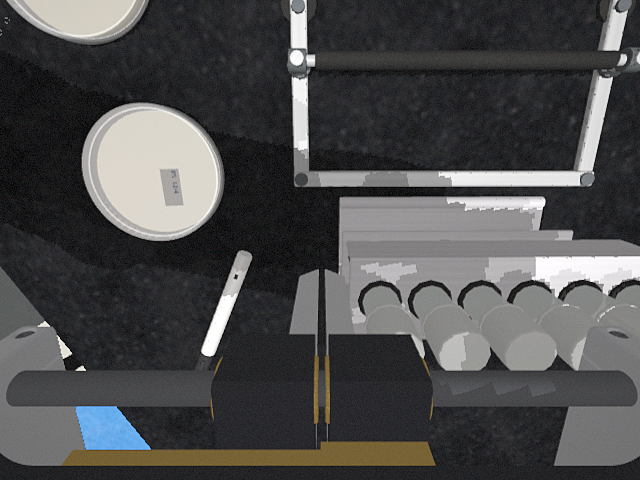

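Run:
```python
from m1 import *
for k,u,v,z in [('toeL',340,198,.008),('toeR',545,198.,.008),('barL',294,186,.008),('barR',595,186,.008)]:
    p=onz(c,u,v,z); print(k,p,rf(p))
```

```text
tcp rest [-49.1141  81.1597] [ 0.4741 -0.0497  0.056 ]
toeL [ 0.4944 -0.0116  0.008 ] [-7.6974 68.9944]
toeR [ 0.6302 -0.0395  0.008 ] [ -7.65   -69.6459]
barL [0.4657 0.0025 0.008 ] [ 0.4074 99.9204]
barR [ 0.6631 -0.038   0.008 ] [   0.4764 -101.5989]
```

```bash
python3 -m jog '[[-10,2,0,0],[-12,2,50,0],[-12,2,110,0],[-12,2,150,0],[0,-30,150,0]]';python3 -m jog '[[20,-20,0,0],[40,-45,0,0],[62,-71,0,0],[62,-71,0,0],[62,-71,0,0]]' 0
python3 m1.py|head -1
```

```text
time_s: 8.45
tool_pos: [0.475, -0.0775, 0.2086]
tcp_rot: [-0.0, 0.774, 0.634, 0.003]
wrist_force: [1.3, 0.5, 0.2]
width: 0.009
time_s: 9.07
tool_pos: [0.535, -0.1503, 0.2057]
tcp_rot: [-0.0, 0.775, 0.632, -0.0]
wrist_force: [0.6, -0.2, -0.4]
width: 0.501
tcp rest [-135.3208    1.2411] [ 0.535  -0.1503  0.2057]
```

```bash
python3 -m jog '[[1,-1,-60,0],[1,-1,-120,0],[1,-1,-175,0],[1,-1,-200,0],[1,-1,-201,0]]';python3 m1.py|head -1
python3 -m jog '[[1,5,0,0],[2,10,0,0],[3,14,0,0],[3.5,17,0,0],[4,20,0,0]]';python3 m1.py|head -1
```

```text
time_s: 9.7
tool_pos: [0.5354, -0.1505, 0.004]
tcp_rot: [-0.001, 0.775, 0.632, -0.001]
wrist_force: [1.0, -0.9, 0.2]
width: 0.994
tcp rest [-135.4835    0.7894] [ 0.5354 -0.1505  0.004 ]
time_s: 10.32
tool_pos: [0.5411, -0.1321, 0.0054]
tcp_rot: [0.001, 0.775, 0.632, 0.0]
wrist_force: [-1.4, -5.4, 5.8]
width: 1.0
tcp rest [-116.2818   -1.1087] [ 0.5411 -0.1321  0.0054]
```

```bash
python3 -m jog '[[0.2,1,0,0],[0.4,2,0,0],[0.6,3,0,0]]';python3 m1.py|head -1
python3 - <<'E'
from station import imaging
import cv2
for n in("scene","top","wrist"):
    im=imaging.get_image(n); cv2.imwrite(f"pics/{n}6.png",im[:,:,::-1])
im=cv2.imread('pics/scene6.png')[195:295,240:390]
cv2.imwrite('pics/scenec6.png',cv2.resize(im,None,fx=5,fy=5,interpolation=cv2.INTER_CUBIC))
im=cv2.imread('pics/top6.png')[165:285,235:395]
cv2.imwrite('pics/topc6.png',cv2.resize(im,None,fx=5,fy=5,interpolation=cv2.INTER_CUBIC))
E
```

```text
time_s: 10.7
tool_pos: [0.5417, -0.1295, 0.0053]
tcp_rot: [0.001, 0.775, 0.631, -0.0]
wrist_force: [-0.9, -6.3, 6.8]
width: 1.001
tcp rest [-113.5882   -1.0797] [ 0.5417 -0.1295  0.0053]
```

View pics/wrist6.png

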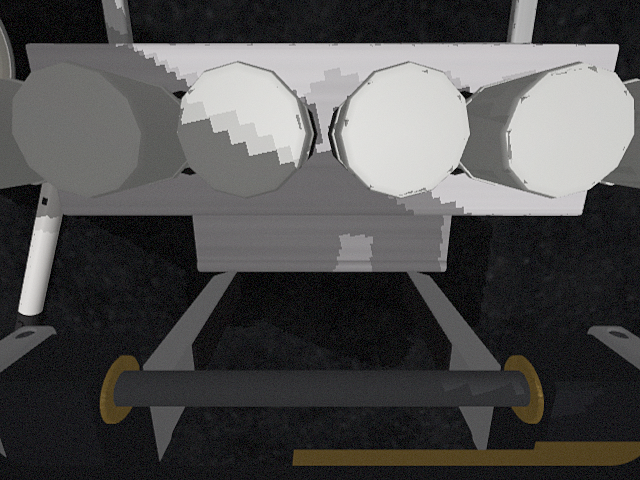

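View pics/scenec6.png

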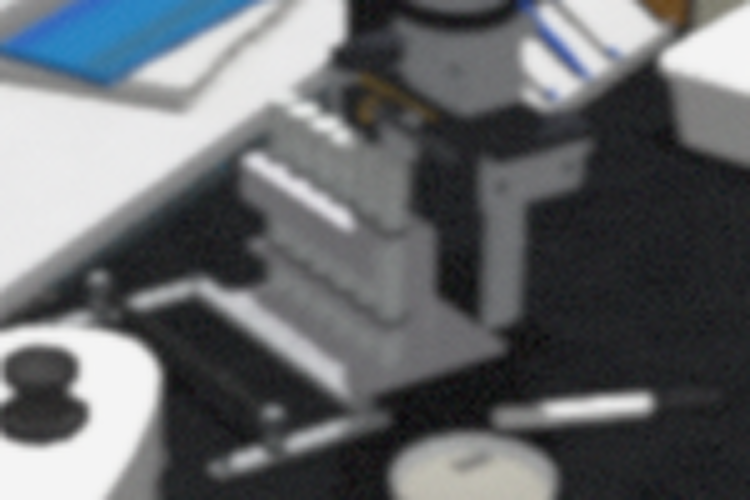

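View pics/topc6.png

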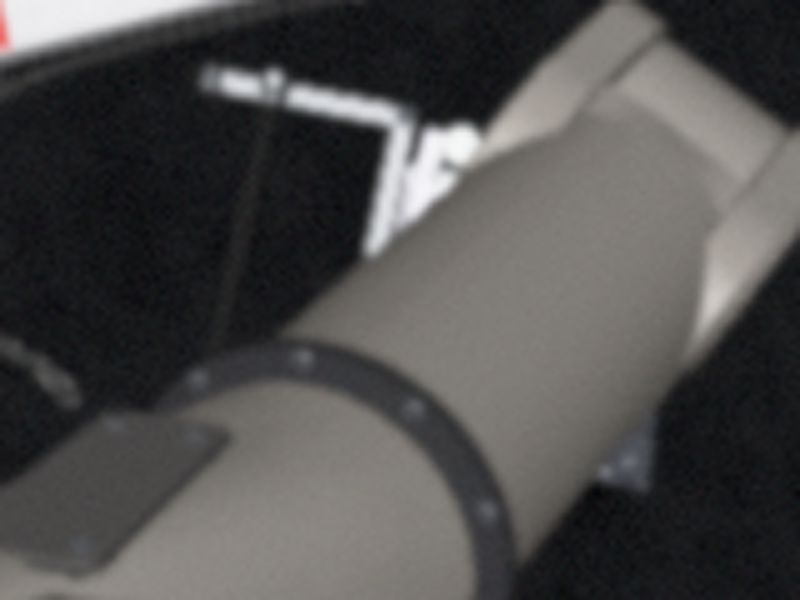

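```bash
python3 -m jog '[[0.2,0.8,0,0],[0.3,1.6,0,0],[0.3,1.6,0,0]]';python3 m1.py|head -1
```

```text
time_s: 11.22
tool_pos: [0.5418, -0.1288, 0.0054]
tcp_rot: [0.001, 0.776, 0.631, -0.0]
wrist_force: [-1.0, -10.9, 6.4]
width: 1.0
tcp rest [-112.9219   -1.1273] [ 0.5418 -0.1288  0.0054]
```

```bash
cat > path.py <<'E'
import numpy as np
n=np.array([np.sin(.203),np.cos(.203)]);t_=np.array([-n[1],n[0]]);o=np.array([.5635,-.018])
# TCP x in rest coords (mm, my frame) and z for (theta, t): finger front-bottom edge B on back sheet t above ledge
def tcp(th,t):
    X,Z=-48,2+t
    bx=X*np.cos(th)+Z*np.sin(th); bz=-X*np.sin(th)+Z*np.cos(th)
    return bx-11.1, bz+4
def wedge(th,cl=0): return tcp(th,16*np.sin(th)+cl)
def clear(x,z,th): # body front-bottom corner vs caps rear line (rack x=-35, up to Z 132.5) ; min over body-bottom line
    bx=x+11.1-8+37.5; bz=z-4+97
    d=[]
    for X,Zm in((-35,132.5),(-48,92)):
        for r in np.linspace(0,Zm,60):
            px=X*np.cos(th)+r*np.sin(th); pz=-X*np.sin(th)+r*np.cos(th)
            if pz>=bz-3: d.append(px-bx)
    return min(d) if d else 99
if __name__=="__main__":
    rows=[('p',a,48) for a in(0,.1,.2,.3,.4,.48)]+[('p',.46,40),('p',.45,30),('p',.45,20),('w',.44,2)]+[('w',a,1.5) for a in(.5,.6,.7,.8,.9,1.0,1.1,1.2,1.3,1.36,1.4)]
    for k,th,c in rows:
        x,z=tcp(th,c) if k=='p' else wedge(th,c)
        w=n*x
        print(k,th,c,'x %.1f z %.1f  dx %.1f dy %.1f clear %.0f'%(x,z,w[0],w[1],clear(x,z,th)))
E
python3 path.py
```

```text
p 0 48 x -59.1 z 54.0  dx -11.9 dy -57.9 clear 99
p 0.1 48 x -53.9 z 58.5  dx -10.9 dy -52.8 clear 99
p 0.2 48 x -48.2 z 62.5  dx -9.7 dy -47.2 clear 99
p 0.3 48 x -42.2 z 66.0  dx -8.5 dy -41.3 clear 99
p 0.4 48 x -35.8 z 68.7  dx -7.2 dy -35.1 clear 99
p 0.48 48 x -30.6 z 70.5  dx -6.2 dy -30.0 clear 99
p 0.46 40 x -35.5 z 62.9  dx -7.1 dy -34.7 clear 99
p 0.45 30 x -40.4 z 53.7  dx -8.1 dy -39.6 clear 99
p 0.45 20 x -44.8 z 44.7  dx -9.0 dy -43.8 clear 99
w 0.44 2 x -49.9 z 34.2  dx -10.1 dy -48.9 clear 29
w 0.5 1.5 x -47.9 z 36.8  dx -9.7 dy -46.9 clear 37
w 0.6 1.5 x -43.6 z 41.4  dx -8.8 dy -42.7 clear 99
w 0.7 1.5 x -38.9 z 45.5  dx -7.8 dy -38.1 clear 99
w 0.8 1.5 x -33.8 z 48.9  dx -6.8 dy -33.1 clear 99
w 0.9 1.5 x -28.4 z 51.6  dx -5.7 dy -27.8 clear 99
w 1.0 1.5 x -22.8 z 53.6  dx -4.6 dy -22.3 clear 99
w 1.1 1.5 x -17.0 z 54.8  dx -3.4 dy -16.7 clear 99
w 1.2 1.5 x -11.3 z 55.4  dx -2.3 dy -11.1 clear 99
w 1.3 1.5 x -5.7 z 55.3  dx -1.2 dy -5.6 clear 99
w 1.36 1.5 x -2.4 z 54.9  dx -0.5 dy -2.4 clear 99
w 1.4 1.5 x -0.3 z 54.6  dx -0.1 dy -0.3 clear 99
```

```bash
python3 -m jog '[[-2,-10,0,0],[-2,-10,25,0],[-2,-10,51,0],[-2,-10,51,0]]';python3 m1.py|head -1;python3 -m jog '[[3,15,0,0],[6,30,0,0],[9,45,0,0],[10,50,0,0],[10,50,0,0]]';python3 m1.py|head -1
python3 - <<'E'
from station import imaging
import cv2
for n in("wrist",):
    im=imaging.get_image(n); cv2.imwrite(f"pics/{n}7.png",im[:,:,::-1])
E
```

```text
time_s: 11.72
tool_pos: [0.5405, -0.1371, 0.0572]
tcp_rot: [0.0, 0.775, 0.632, 0.001]
wrist_force: [0.4, 0.2, 0.4]
width: 1.0
tcp rest [-121.3088   -1.5384] [ 0.5405 -0.1371  0.0572]
time_s: 12.35
tool_pos: [0.5498, -0.0866, 0.0558]
tcp_rot: [-0.0, 0.775, 0.632, -0.0]
wrist_force: [-0.7, -0.1, -0.0]
width: 1.0
tcp rest [-69.9281  -0.3731] [ 0.5498 -0.0866  0.0558]
```

View pics/wrist7.png

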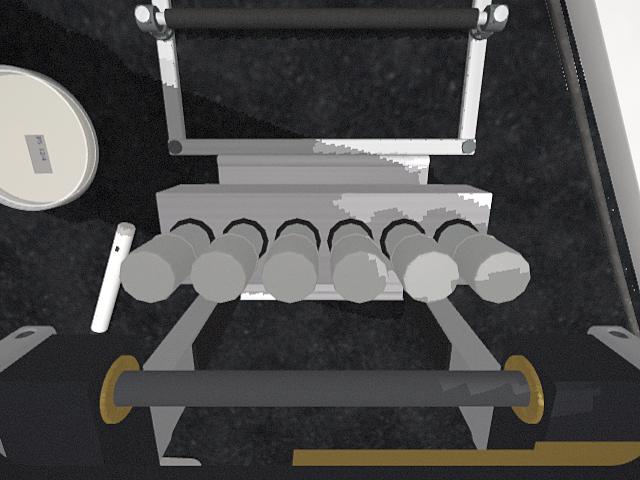

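```bash
python3 -m jog '[[1.6,8,0,0],[2.2,10.5,0,0],[2.6,13,1.5,0],[3.2,15.7,2.7,0],[3.2,15.7,2.7,0]]';python3 m1.py|head -1
python3 - <<'E'
from station import imaging
import cv2
for n in("wrist","scene"):
    im=imaging.get_image(n); cv2.imwrite(f"pics/{n}8.png",im[:,:,::-1])
E
```

```text
time_s: 13.02
tool_pos: [0.5532, -0.0719, 0.0591]
tcp_rot: [0.0, 0.775, 0.632, 0.0]
wrist_force: [-1.0, -4.7, 3.7]
width: 0.999
tcp rest [-54.8293  -0.7364] [ 0.5532 -0.0719  0.0591]
```

View pics/wrist8.png

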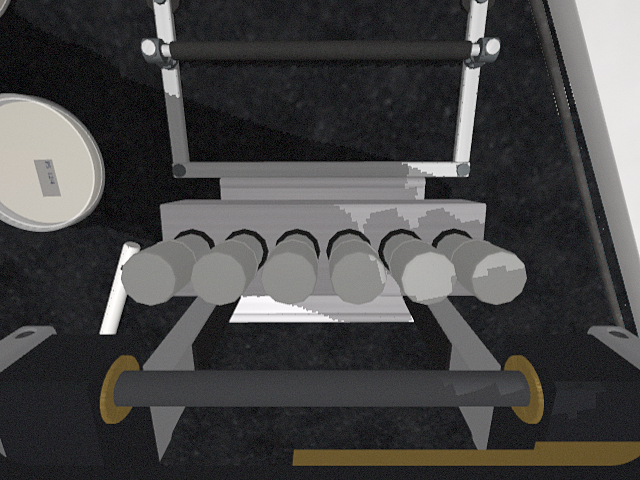

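```bash
python3 -m jog '[[0.5,2.8,2,0],[1.1,5.6,4,0],[1.7,8.5,6,0],[2.4,11.5,7.5,0],[2.4,11.5,7.5,0]]';python3 m1.py|head -1
python3 - <<'E'
from station import imaging
import cv2
for n in("wrist","scene"):
    im=imaging.get_image(n); cv2.imwrite(f"pics/{n}9.png",im[:,:,::-1])
im=cv2.imread('pics/scene9.png')[195:295,240:390]
cv2.imwrite('pics/scenec9.png',cv2.resize(im,None,fx=5,fy=5,interpolation=cv2.INTER_CUBIC))
E
```

```text
time_s: 13.75
tool_pos: [0.5556, -0.0592, 0.0663]
tcp_rot: [-0.0, 0.775, 0.632, 0.0]
wrist_force: [0.5, -2.0, 4.0]
width: 0.998
tcp rest [-41.9552  -0.5362] [ 0.5556 -0.0592  0.0663]
```

View pics/wrist9.png

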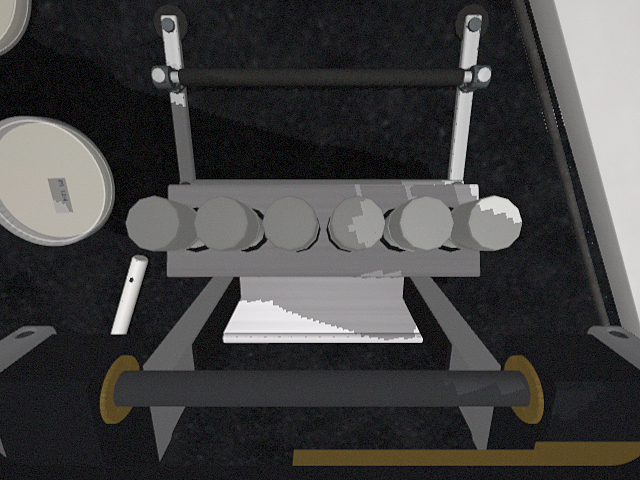

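View pics/scenec9.png

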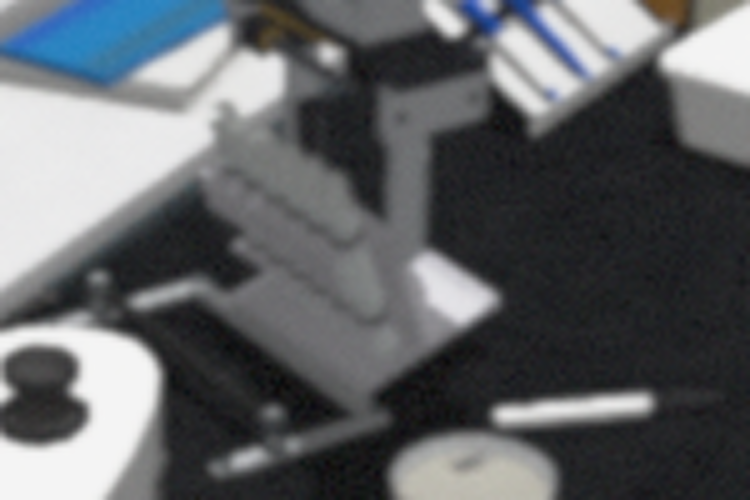

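```bash
cat > th.py <<'E'
import sys
from m1 import *
from scipy.optimize import brentq
# toe axis x in my rest frame = -3.1 ; heel top edge rack (-102,2)
def theta(c,u,v,X=-102.,Z=2.,T=-3.1):
    def f(th):
        x=T+X*np.cos(th)+Z*np.sin(th); z=4-X*np.sin(th)+Z*np.cos(th)
        P=onz(c,u,v,z/1000); return rf(P)[0]-x
    a=np.linspace(-.1,1.5,200); F=[f(t) for t in a]
    return [round(brentq(f,a[i],a[i+1]),3) for i in range(199) if F[i]*F[i+1]<0]
if __name__=="__main__": print(theta(c,float(sys.argv[1]),float(sys.argv[2])), theta(c,float(sys.argv[1]),float(sys.argv[2])+float(sys.argv[3]),Z=-4))
E
python3 th.py 322 334 8.5
python3 - <<'E'
from path import *
a=tcp(.48,48)
for th,c in((.40,5),(.42,5),(.38,6)):
    b=wedge(th,c); print(th,c,b, 'from .48/48', (b[0]-a[0])*n, b[1]-a[1])
E
```

```text
tcp rest [-42.2214  -0.44  ] [ 0.5554 -0.0594  0.0661]
[0.153, 0.951] [0.395, 0.872]
0.4 5 (np.float64(-50.15865299075526), np.float64(34.878356116031604)) from .48/48 [ -3.94585501 -19.16997013] -35.63679044892378
0.42 5 (np.float64(-49.413648570304275), np.float64(35.9212692888124)) from .48/48 [ -3.79565569 -18.44026352] -34.59387727614299
0.38 6 (np.float64(-50.50722683829588), np.float64(34.74487117731966)) from .48/48 [ -4.01613051 -19.51138642] -35.77027538763573
```

```bash
python3 -m jog '[[0.7,3.2,1.5,0],[1.3,6.3,2.7,0],[1.8,9,3.7,0],[2.3,11,4.4,0],[2.3,11.4,4.5,0]]';python3 m1.py|head -1
python3 - <<'E'
from station import imaging
import cv2
for n in("wrist","scene"):
    im=imaging.get_image(n); cv2.imwrite(f"pics/{n}10.png",im[:,:,::-1])
im=cv2.imread('pics/scene10.png')[195:295,240:390]
cv2.imwrite('pics/scenec10.png',cv2.resize(im,None,fx=5,fy=5,interpolation=cv2.INTER_CUBIC))
E
```

```text
time_s: 14.48
tool_pos: [0.5576, -0.0481, 0.0706]
tcp_rot: [-0.0, 0.775, 0.632, -0.0]
wrist_force: [-0.4, -0.9, 1.3]
width: 1.0
tcp rest [-30.6819  -0.312 ] [ 0.5576 -0.0481  0.0706]
```

View pics/scenec10.png

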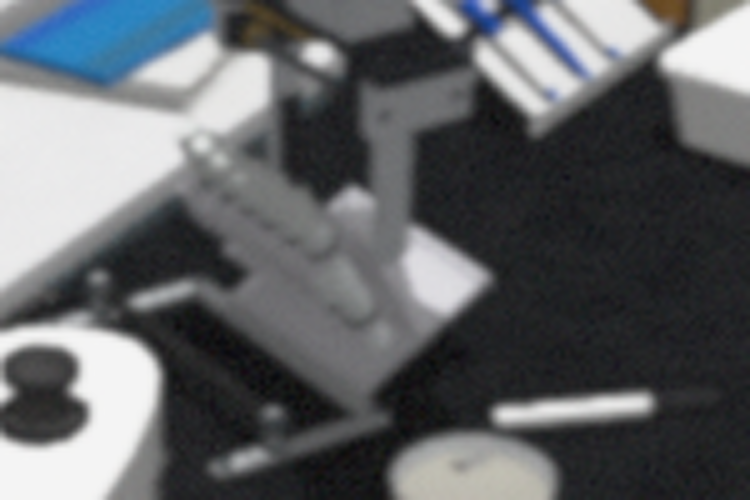

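View pics/wrist10.png

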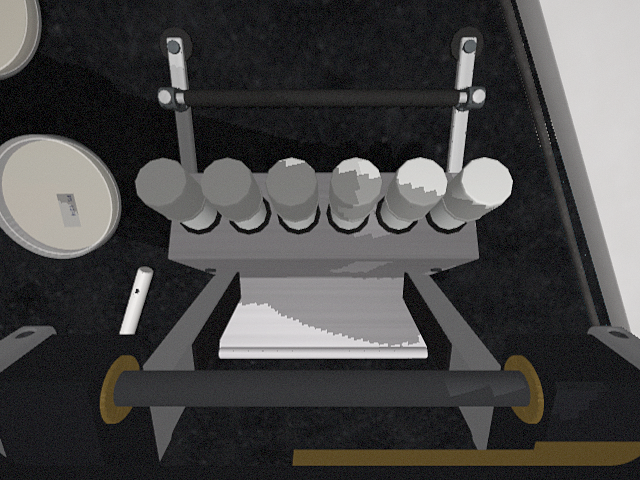

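Run:
```python
from th import *
print(theta(c,323,178,X=-27.,Z=132.5), theta(c,323,349), theta(c,323,357,Z=-4))
```

```text
tcp rest [-30.8947  -0.3221] [ 0.5576 -0.0483  0.0706]
[0.505] [0.257, 0.927] [0.542, 0.802]
```

```bash
python3 -m jog '[[-4.2,-20.6,-31,0],[-3.8,-18.4,-34,0],[-3.8,-18.4,-34,0]]';python3 m1.py|head -1
python3 - <<'E'
from station import imaging
import cv2
for n in("wrist","scene"):
    im=imaging.get_image(n); cv2.imwrite(f"pics/{n}11.png",im[:,:,::-1])
im=cv2.imread('pics/scene11.png')[195:295,240:390]
cv2.imwrite('pics/scenec11.png',cv2.resize(im,None,fx=5,fy=5,interpolation=cv2.INTER_CUBIC))
E
```

```text
time_s: 14.95
tool_pos: [0.5529, -0.0676, 0.0366]
tcp_rot: [-0.0, 0.776, 0.631, -0.001]
wrist_force: [-5.2, -5.6, 3.7]
width: 0.998
tcp rest [-50.7372   0.3927] [ 0.5529 -0.0676  0.0366]
```

View pics/scenec11.png

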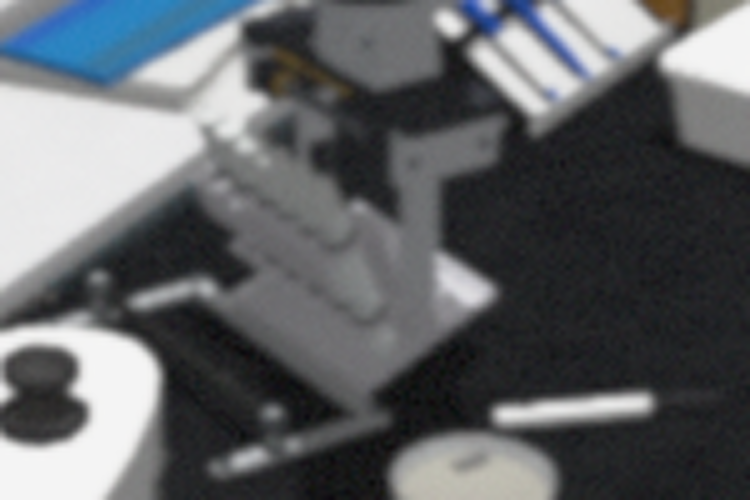

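View pics/wrist11.png

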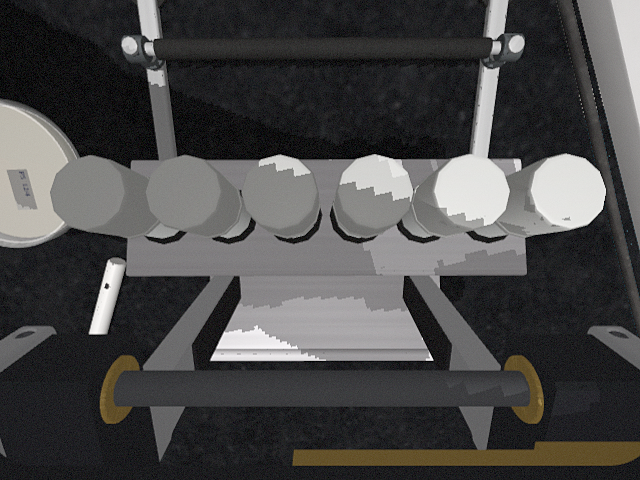

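Run:
```python
from th import *
print(theta(c,328,193,X=-27.,Z=132.5), theta(c,323,351), theta(c,323,359,Z=-4)); print(state()["wrist_force"])
from path import *
x,z=rf(state()["tool_pos"])[0],state()["tool_pos"][2]*1000
for th in (.36,.38,.4,.42):
    bx,bz=x+11.1,z-4
    X=bx*np.cos(th)-bz*np.sin(th);Z=bx*np.sin(th)+bz*np.cos(th); print(th,'B rack',X,Z-2,'gapA',Z-2-16*np.sin(th))
```

```text
tcp rest [-50.402    0.3253] [ 0.553  -0.0673  0.0369]
[0.366] [0.199, 0.998] [0.395, 0.962]
[-6.2908 -5.2924  4.5217]
0.36 B rack -48.37557676430343 14.954181596738941 gapA 9.317793864337503
0.38 B rack -48.70496299826154 13.983343837638909 gapA 8.048616327031187
0.4 B rack -49.0148678964112 13.006112954112233 gapA 6.775419477173824
0.42 B rack -49.30516750092514 12.02287982548275 gapA 5.498712576529628
```

Run:
```python
from path import *
a=np.array(tcp(.365,14.7));print(a)
def show(p): d=p-a; print(np.round(d[0]*n,1),round(d[1],1))
for th in(.4,.45,.5): show(np.array(tcp(th,14.7)))
th=.5
xr=np.array([np.cos(th),-np.sin(th)]);zr=np.array([np.sin(th),np.cos(th)])
b=np.array(tcp(th,14.7))
for dn,dt in((-2,-5),(-.8,-5)): show(b+dn*xr+dt*zr)
```

```text
[-49.97688732  36.73343295]
[0.2 1.1] 1.3
[0.6 2.9] 3.2
[1.  4.7] 4.9
[0.1 0.6] 1.5
[0.3 1.6] 0.9
```

```bash
python3 -m jog '[[0.2,1.1,1.3,0],[0.6,2.9,3.2,0],[0.9,4.3,4.5,0],[1,4.7,4.9,0]]';python3 m1.py|head -1
python3 - <<'E'
from station import imaging
import cv2
im=imaging.get_image("wrist"); cv2.imwrite("pics/wrist12.png",im[:,:,::-1])
E
```

```text
time_s: 15.55
tool_pos: [0.5546, -0.0622, 0.0422]
tcp_rot: [-0.0, 0.775, 0.632, -0.0]
wrist_force: [-3.2, -3.0, 4.0]
width: 0.999
tcp rest [-45.0476  -0.1744] [ 0.5546 -0.0622  0.0422]
```

View pics/wrist12.png

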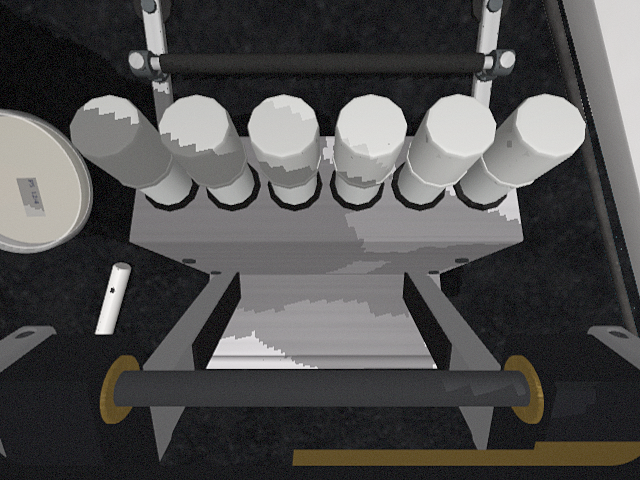

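```bash
cat > st.py <<'E'
import sys
from th import *
u,v=float(sys.argv[1]),float(sys.argv[2])
th=theta(c,u,v,X=-27.,Z=132.5)[0]
x,z=rf(s["tool_pos"])[0],s["tool_pos"][2]*1000
bx,bz=x+11.1,z-4
X=bx*np.cos(th)-bz*np.sin(th);Z=bx*np.sin(th)+bz*np.cos(th); print('theta',th,'B X+48',X+48,'t',Z-2,'gapA',Z-2-16*np.sin(th))
E
python3 st.py 328 126
```

```text
tcp rest [-44.9891  -0.1572] [ 0.5546 -0.0621  0.0422]
theta 0.522 B X+48 -0.41828367777377196 t 14.207023908669058 gapA 6.2291874080921685
```

```bash
python3 -m jog '[[-0.8,-3.7,-3.6,0],[-0.6,-2.8,-4.1,0],[-0.6,-2.8,-4.1,0]]';python3 m1.py|head -1
python3 - <<'E'
from station import imaging
import cv2
im=imaging.get_image("wrist"); cv2.imwrite("pics/wrist13.png",im[:,:,::-1])
E
```

```text
time_s: 15.98
tool_pos: [0.5541, -0.0659, 0.0382]
tcp_rot: [0.0, 0.775, 0.631, -0.0]
wrist_force: [-4.2, -8.7, 7.6]
width: 0.999
tcp rest [-48.8454  -0.4461] [ 0.5541 -0.0659  0.0382]
```

View pics/wrist13.png

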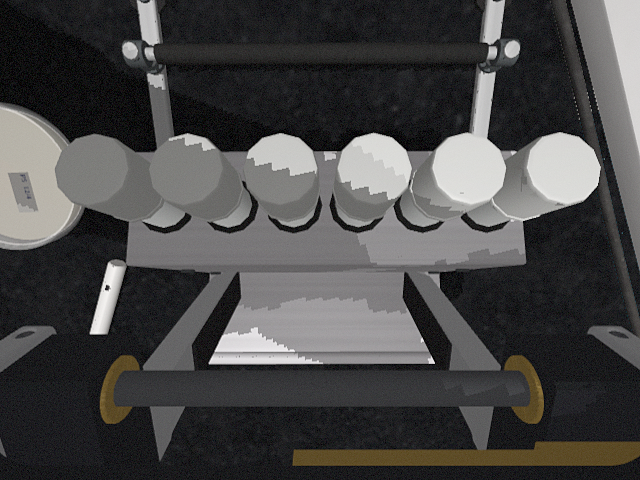

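```bash
python3 st.py 328 170
python3 - <<'E'
from path import *
for t in(9,12,13.5):
  a=np.array(tcp(.42,t))
  for th in(.47,.52,.57,.62,.67): 
    d=np.array(tcp(th,t))-a; print(t,th,np.round(d[0]*n,1),round(d[1],1))
E
```

```text
tcp rest [-48.8318  -0.4254] [ 0.5541 -0.0659  0.0382]
theta 0.416 B X+48 -0.3409581539116857 t 14.051076100354269 gapA 7.585398581015814
9 0.47 [0.3 1.5] 1.9
9 0.52 [0.6 3.1] 3.8
9 0.57 [1.  4.8] 5.5
9 0.62 [1.3 6.5] 7.2
9 0.67 [1.7 8.4] 8.8
12 0.47 [0.3 1.6] 1.9
12 0.52 [0.7 3.4] 3.6
12 0.57 [1.1 5.2] 5.3
12 0.62 [1.4 7. ] 6.9
12 0.67 [1.9 9. ] 8.4
13.5 0.47 [0.3 1.7] 1.8
13.5 0.52 [0.7 3.5] 3.6
13.5 0.57 [1.1 5.3] 5.2
13.5 0.62 [1.5 7.3] 6.8
13.5 0.67 [1.9 9.3] 8.2
```

```bash
python3 -m jog '[[0.3,1.8,1.8,0],[0.7,3.6,3.7,0],[0.9,4.5,4.5,0],[1.1,5.2,5.2,0],[1.1,5.2,5.2,0]]';python3 m1.py|head -1
python3 - <<'E'
from station import imaging
import cv2
im=imaging.get_image("wrist"); cv2.imwrite("pics/wrist14.png",im[:,:,::-1])
E
```

```text
time_s: 16.65
tool_pos: [0.5555, -0.0602, 0.0436]
tcp_rot: [0.0, 0.775, 0.632, -0.0]
wrist_force: [-3.3, -4.7, 7.4]
width: 1.001
tcp rest [-42.9259  -0.6652] [ 0.5555 -0.0602  0.0436]
```

View pics/wrist14.png

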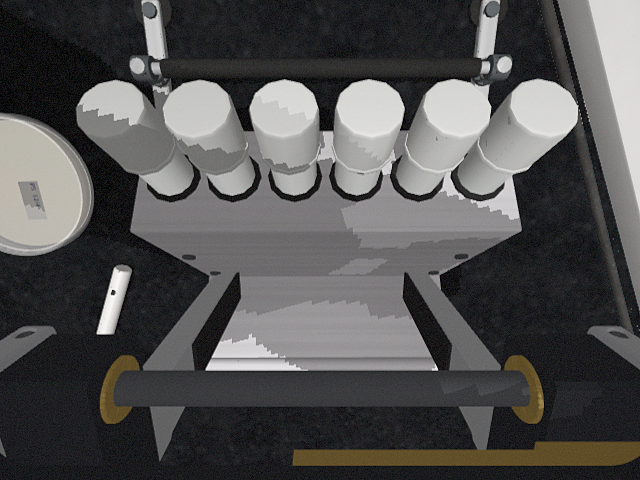

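```bash
python3 st.py 328 108
```

```text
tcp rest [-42.9282  -0.6366] [ 0.5555 -0.0602  0.0435]
theta 0.573 B X+48 -0.1772008566668717 t 13.962237524454181 gapA 5.287752411998097
```

```bash
python3 -m jog '[[-0.9,-4.6,-1.8,0],[-0.7,-3.6,-3.2,0],[-0.7,-3.6,-3.2,0]]';python3 m1.py|head -1
python3 - <<'E'
from station import imaging
import cv2
im=imaging.get_image("wrist"); cv2.imwrite("pics/wrist15.png",im[:,:,::-1])
E
```

```text
time_s: 17.08
tool_pos: [0.5548, -0.0642, 0.0399]
tcp_rot: [0.0, 0.775, 0.631, -0.0]
wrist_force: [-3.9, -7.2, 8.6]
width: 1.001
tcp rest [-47.0387  -0.749 ] [ 0.5548 -0.0642  0.0399]
```

View pics/wrist15.png

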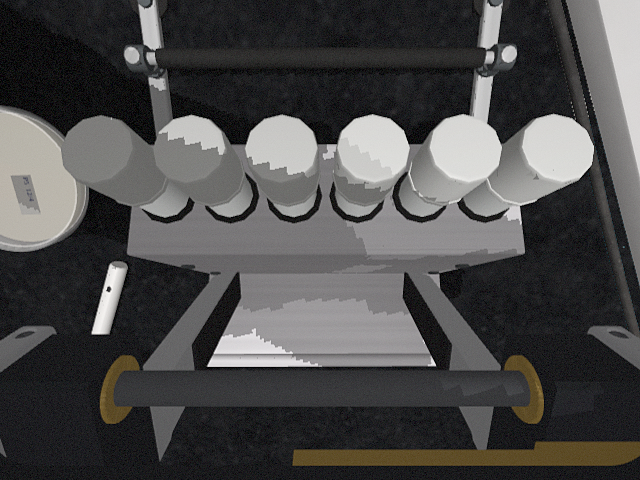

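```bash
python3 st.py 328 150
python3 - <<'E'
from path import *
t=14
a=np.array(tcp(.475,t))
for th in(.52,.57,.6,.62,.65,.7): 
    d=np.array(tcp(th,t))-a; print(t,th,np.round(d[0]*n,1),round(d[1],1))
E
```

```text
tcp rest [-47.0328  -0.7488] [ 0.5548 -0.0642  0.0399]
theta 0.463 B X+48 -0.20534242733354802 t 14.114569902186645 gapA 6.968421699612582
14 0.52 [0.3 1.6] 1.6
14 0.57 [0.7 3.5] 3.2
14 0.6 [1.  4.7] 4.1
14 0.62 [1.1 5.5] 4.7
14 0.65 [1.4 6.7] 5.6
14 0.7 [1.8 8.8] 7.0
```

```bash
python3 -m jog '[[0.4,2,1.8,0],[0.8,4,3.5,0],[1,4.7,4.1,0],[1.1,5.2,4.5,0],[1.1,5.5,4.7,0]]';python3 m1.py|head -1
python3 - <<'E'
from station import imaging
import cv2
im=imaging.get_image("wrist"); cv2.imwrite("pics/wrist16.png",im[:,:,::-1])
im=imaging.get_image("scene")[195:295,240:390,::-1]
cv2.imwrite('pics/scenec16.png',cv2.resize(im,None,fx=5,fy=5,interpolation=cv2.INTER_CUBIC))
E
```

```text
time_s: 17.75
tool_pos: [0.5561, -0.0585, 0.0448]
tcp_rot: [0.0, 0.775, 0.632, -0.0]
wrist_force: [-3.0, -7.2, 8.5]
width: 1.002
tcp rest [-41.1537  -0.875 ] [ 0.5561 -0.0585  0.0448]
```

View pics/wrist16.png

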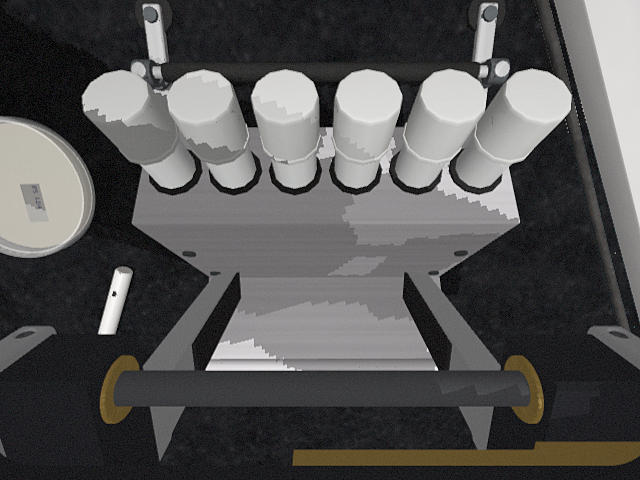

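View pics/scenec16.png

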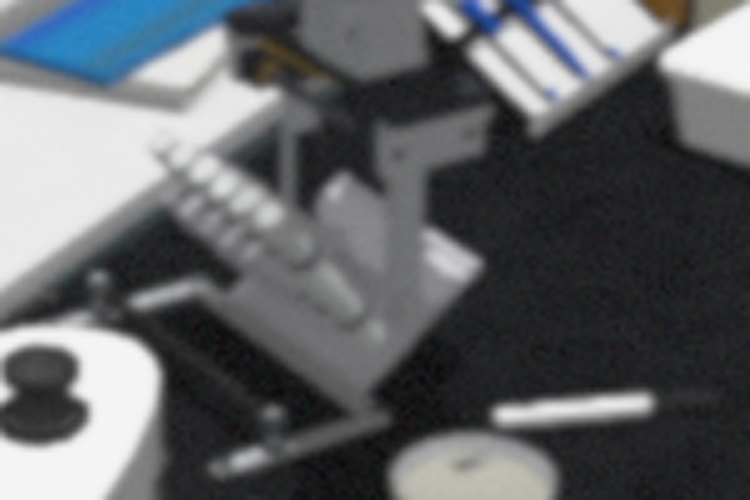

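```bash
python3 st.py 328 97
```

```text
tcp rest [-41.1317  -0.8298] [ 0.556  -0.0585  0.0448]
theta 0.611 B X+48 0.020564364499641385 t 14.153447737530215 gapA 4.974458592762014
```

Run:
```python
from path import *
def pos(th): return np.array(tcp(th,max(14,16*np.sin(th)+.5)))
a=pos(.611)
for th in np.arange(.65,1.46,.05): 
    d=pos(th)-a; print(round(th,2),np.round(d[0]*n,1),round(d[1],1))
```

```text
0.65 [0.3 1.6] 1.1
0.7 [0.8 3.7] 2.5
0.75 [1.2 5.8] 3.8
0.8 [1.6 8. ] 4.9
0.85 [ 2.1 10.3] 6.0
0.9 [ 2.6 12.6] 6.9
0.95 [ 3.1 14.9] 7.7
1.0 [ 3.6 17.3] 8.4
1.05 [ 4.1 20. ] 9.1
1.1 [ 4.7 22.8] 9.7
1.15 [ 5.3 25.6] 10.2
1.2 [ 5.8 28.4] 10.4
1.25 [ 6.4 31.1] 10.5
1.3 [ 7.  33.9] 10.4
1.35 [ 7.5 36.5] 10.2
1.4 [ 8.1 39.2] 9.8
1.45 [ 8.6 41.7] 9.2
```

```bash
python3 -m jog '[[0.3,1.6,1.1,0],[0.8,3.7,2.5,0],[1.2,5.8,3.8,0],[1.6,8,4.9,0],[1.6,8,4.9,0]]';python3 m1.py|head -1
python3 - <<'E'
from station import imaging
import cv2
im=imaging.get_image("wrist"); cv2.imwrite("pics/wrist17.png",im[:,:,::-1])
im=imaging.get_image("scene")[195:295,240:390,::-1]
cv2.imwrite('pics/scenec17.png',cv2.resize(im,None,fx=5,fy=5,interpolation=cv2.INTER_CUBIC))
E
```

```text
time_s: 18.48
tool_pos: [0.5579, -0.0497, 0.0498]
tcp_rot: [0.0, 0.775, 0.632, 0.0]
wrist_force: [-3.0, -3.3, 9.4]
width: 1.003
tcp rest [-32.2147  -0.9332] [ 0.5579 -0.0497  0.0498]
```

View pics/wrist17.png

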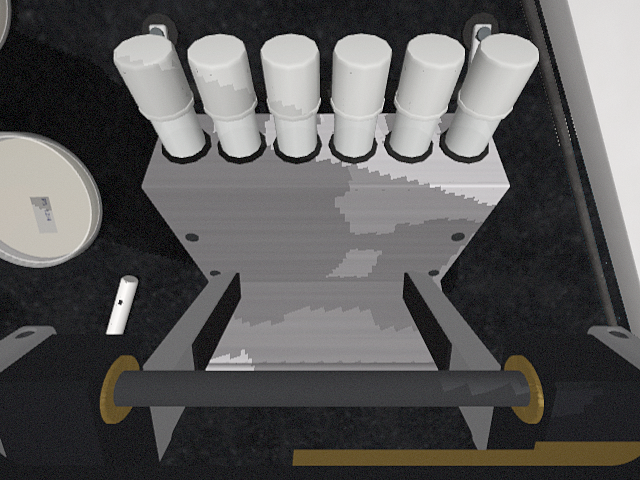

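View pics/scenec17.png

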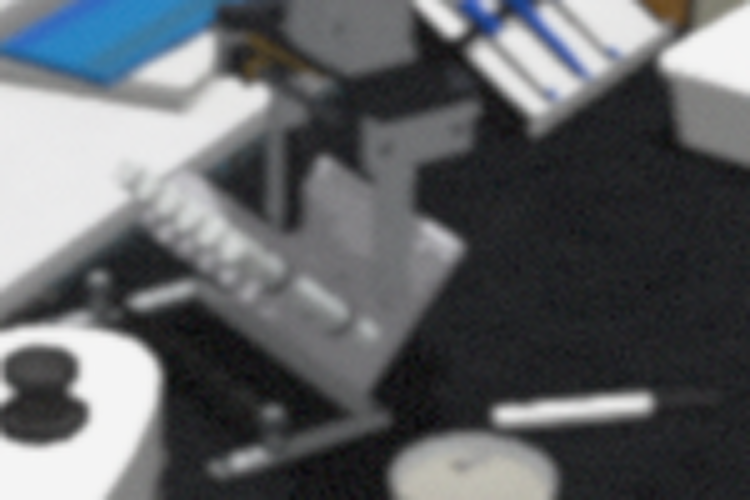

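```bash
python3 -m jog '[[0.5,2.3,1.1,0],[1,4.6,2,0],[1.5,6.9,2.8,0],[2,9.3,3.5,0],[2,9.3,3.5,0]]';python3 m1.py|head -1
python3 - <<'E'
from station import imaging
import cv2
im=imaging.get_image("wrist"); cv2.imwrite("pics/wrist18.png",im[:,:,::-1])
im=imaging.get_image("scene")[195:295,240:390,::-1]
cv2.imwrite('pics/scenec18.png',cv2.resize(im,None,fx=5,fy=5,interpolation=cv2.INTER_CUBIC))
E
```

```text
time_s: 19.2
tool_pos: [0.56, -0.0404, 0.0533]
tcp_rot: [0.0, 0.775, 0.632, 0.0]
wrist_force: [-2.7, -3.1, 9.9]
width: 0.997
tcp rest [-22.6568  -1.1024] [ 0.56   -0.0404  0.0533]
```

View pics/wrist18.png

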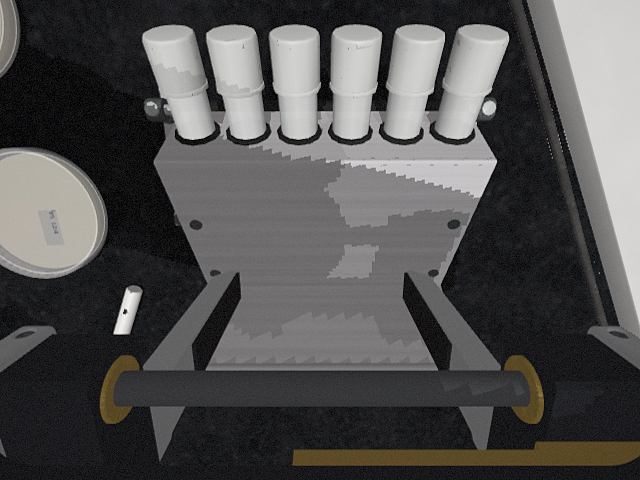

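View pics/scenec18.png

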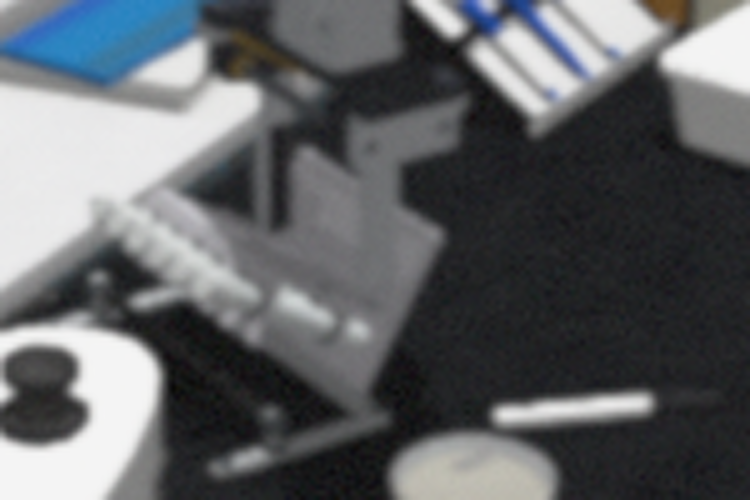

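Run:
```python
from th import *
print(theta(c,322,161,X=-48.,Z=92.))
```

```text
tcp rest [-22.7601  -1.0768] [ 0.56   -0.0405  0.0533]
[1.013]
```

```bash
python3 -m jog '[[0.5,2.6,0.7,0],[1.1,5.4,1.4,0],[1.6,8.1,1.9,0],[2.2,10.8,2.3,0],[2.2,10.8,2.3,0]]';python3 m1.py|head -1
python3 - <<'E'
from station import imaging
import cv2
im=imaging.get_image("wrist"); cv2.imwrite("pics/wrist19.png",im[:,:,::-1])
im=imaging.get_image("scene")[195:295,240:390,::-1]
cv2.imwrite('pics/scenec19.png',cv2.resize(im,None,fx=5,fy=5,interpolation=cv2.INTER_CUBIC))
E
```

```text
time_s: 19.92
tool_pos: [0.5624, -0.0287, 0.0554]
tcp_rot: [0.0, 0.775, 0.632, 0.001]
wrist_force: [0.4, 0.4, 5.9]
width: 0.999
tcp rest [-10.7165  -1.1065] [ 0.5624 -0.0287  0.0554]
```

View pics/wrist19.png

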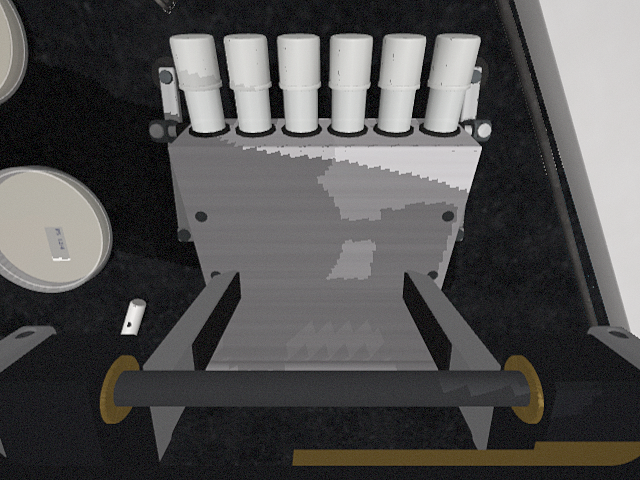

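View pics/scenec19.png

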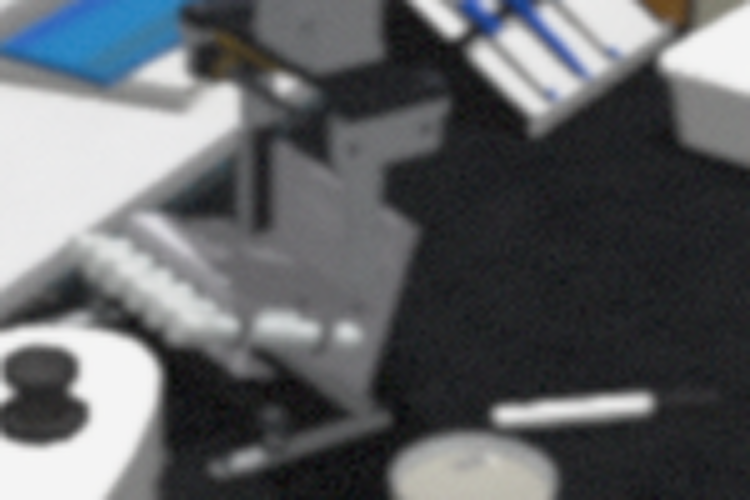

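```bash
python3 -m jog '[[0.5,2,0.1,0],[0.9,4.2,0.1,0],[1.2,5.8,0,0],[1.5,7.2,-0.1,0],[1.7,8.4,-0.3,0]]';python3 m1.py|head -1
python3 - <<'E'
from station import imaging
import cv2
im=imaging.get_image("wrist"); cv2.imwrite("pics/wrist20.png",im[:,:,::-1])
im=imaging.get_image("scene")[195:295,240:390,::-1]
cv2.imwrite('pics/scenec20.png',cv2.resize(im,None,fx=5,fy=5,interpolation=cv2.INTER_CUBIC))
E
```

```text
time_s: 20.65
tool_pos: [0.5638, -0.0209, 0.0549]
tcp_rot: [0.0, 0.775, 0.632, 0.0]
wrist_force: [-0.1, -3.1, 5.2]
width: 1.003
tcp rest [-2.7629 -0.8622] [ 0.5638 -0.0209  0.0549]
```

View pics/wrist20.png

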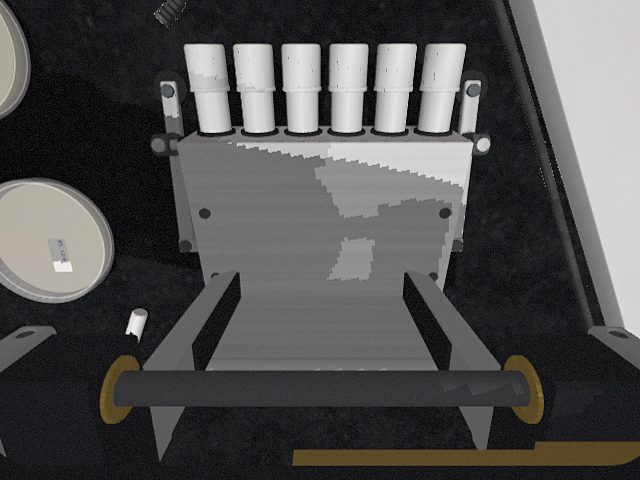

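View pics/scenec20.png

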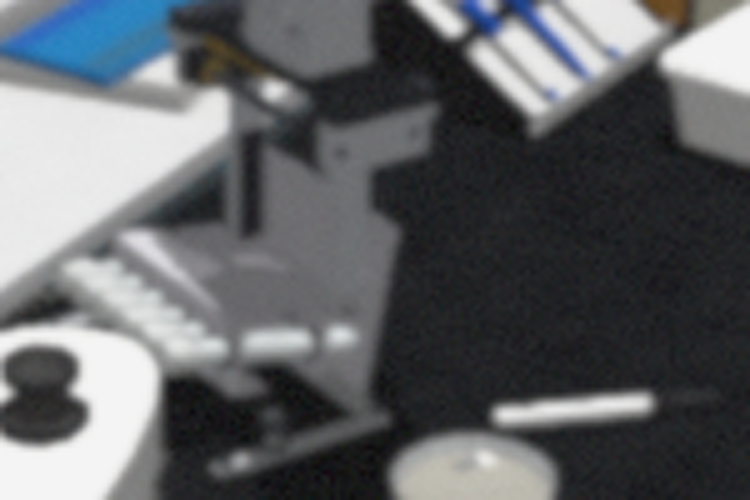

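```bash
python3 - <<'E'
from th import *
print(theta(c,322,142,X=-48.,Z=92.), theta(c,322,146,X=-48.,Z=92.))
E
python3 -m jog '[[0.3,1.3,-0.2,0],[0.5,2.5,-0.4,0],[0.5,2.5,-0.4,0]]';python3 m1.py|head -1
```

```text
tcp rest [-2.911  -0.8886] [ 0.5638 -0.021   0.0549]
[1.352] [1.326]
time_s: 21.12
tool_pos: [0.5639, -0.0205, 0.0546]
tcp_rot: [0.001, 0.776, 0.631, -0.0]
wrist_force: [-1.1, -10.1, 10.4]
width: 0.999
tcp rest [-2.4019 -0.9286] [ 0.5639 -0.0205  0.0546]
```

```bash
python3 -m jog '[[-0.4,-2,0,0],[-0.5,-2.5,0.5,0],[-0.5,-2.5,1.5,0]]';python3 m1.py|head -1;python3 -m jog '[[0,0,1,0],[0,0,2,0]]';python3 m1.py|head -1
```

```text
time_s: 21.5
tool_pos: [0.5632, -0.0209, 0.0556]
tcp_rot: [-0.0, 0.775, 0.632, -0.0]
wrist_force: [0.5, 0.0, -0.7]
width: 0.999
tcp rest [-2.9395 -0.3205] [ 0.5632 -0.0209  0.0556]
time_s: 21.75
tool_pos: [0.563, -0.0212, 0.0576]
tcp_rot: [-0.0, 0.775, 0.632, -0.0]
wrist_force: [0.0, 0.9, -0.4]
width: 0.998
tcp rest [-3.2395 -0.1917] [ 0.563  -0.0212  0.0576]
```

```bash
python3 -m jog '[[0,0,4,0],[0,0,10,0],[0,0,20,0],[0,0,40,0],[0,0,70,0]]'; python3 -m jog '[[0,0,40,0],[0,0,80,0],[0,0,100,0],[0,0,100,0]]'; 
python3 m1.py|head -1
python3 - <<'E'
from station import imaging
import cv2
im=imaging.get_image("wrist"); cv2.imwrite("pics/wrist21.png",im[:,:,::-1])
im=imaging.get_image("scene")[195:295,240:390,::-1]
cv2.imwrite('pics/scenec21.png',cv2.resize(im,None,fx=5,fy=5,interpolation=cv2.INTER_CUBIC))
E
```

```text
time_s: 22.38
tool_pos: [0.563, -0.0215, 0.129]
tcp_rot: [-0.0, 0.775, 0.632, -0.0]
wrist_force: [0.3, 0.6, -0.0]
width: 1.0
time_s: 22.88
tool_pos: [0.564, -0.0214, 0.2299]
tcp_rot: [0.0, 0.775, 0.632, 0.002]
wrist_force: [0.5, 0.3, -0.1]
width: 1.001
tcp rest [-3.2423 -1.1733] [ 0.564  -0.0214  0.2299]
```

View pics/wrist21.png

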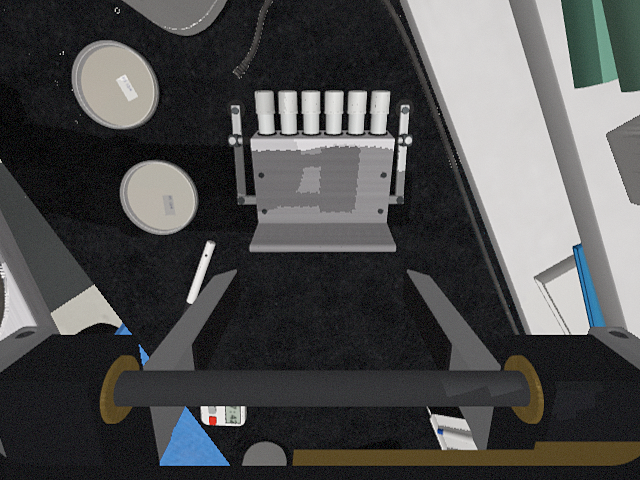

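View pics/scenec21.png

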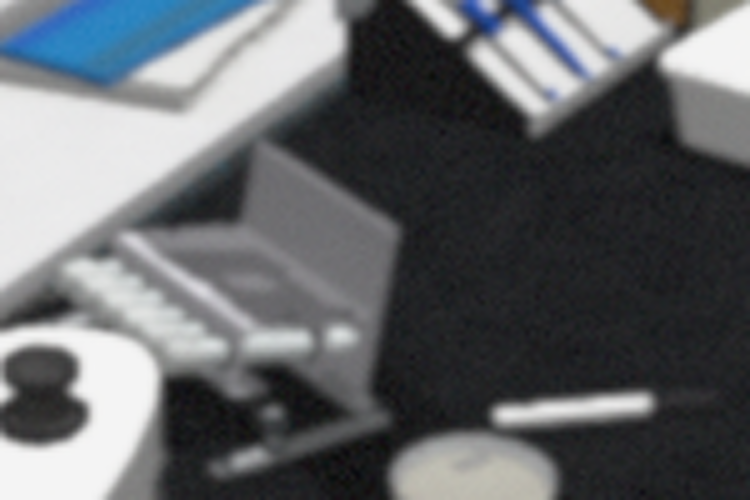

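Run:
```python
import cv2
im=cv2.imread('pics/wrist21.png')[80:270,220:420]
cv2.imwrite('pics/w21c.png',cv2.resize(im,None,fx=3,fy=3,interpolation=cv2.INTER_CUBIC))
g=im[:,:,1]; print([(i+80,int(g[i,100])) for i in range(45,175)if abs(int(g[i,100])-int(g[i-1,100]))>12])
```

```text
[(130, 90), (131, 112), (132, 50), (133, 27), (134, 59), (135, 107), (136, 123), (138, 157), (139, 210), (140, 223), (146, 192), (147, 127), (152, 134), (153, 103), (166, 131), (167, 152), (170, 132), (171, 100), (176, 128), (177, 154), (178, 139), (179, 108), (186, 132), (188, 109), (212, 121), (213, 147), (223, 117), (245, 128), (248, 150), (251, 111), (252, 33), (253, 1), (254, 35)]
```

View pics/w21c.png

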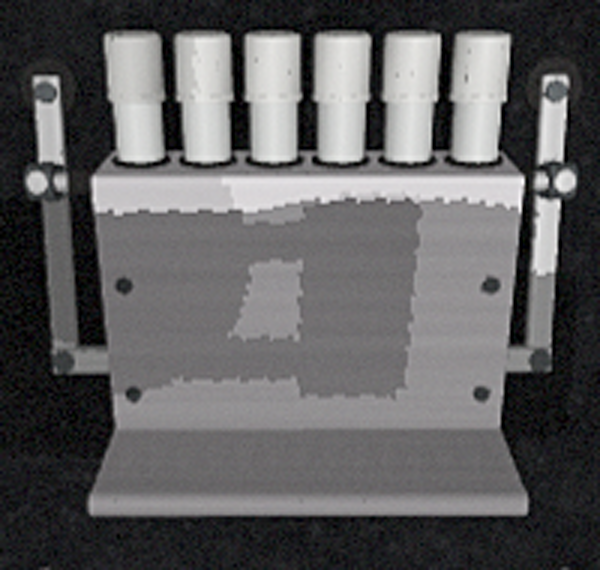

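Run:
```python
from m1 import *
from scipy.optimize import least_squares
pts=[(-48,92,138.5),(-48,2,223),(-102,2,246),(-102,-4,251.5)]
def f(p):
    T,th=p;r=[]
    for X,Z,v in pts:
        x=T+X*np.cos(th)+Z*np.sin(th); z=4-X*np.sin(th)+Z*np.cos(th)
        w=np.r_[o+n*x/1000+t*-.0008,z/1000]; r.append(proj(c,w)[1]-v)
    return r
s_=least_squares(f,[-3,1.3]);print(s_.x,s_.fun)
for k,u,v,z in [('rackL',250,139,.055),('rackR',395,139,.055),('barL',238,203,.008),('barR',404,203,.008)]:
    print(k,rf(onz(c,u,v,z)))
```

```text
tcp rest [-3.2036 -0.206 ] [ 0.5631 -0.0212  0.2278]
[-7.4642  1.4218] [-0.5635  0.4563  0.0117  0.184 ]
rackL [75.2399 71.5778]
rackR [ 75.3359 -73.2378]
barL [ 1.215 99.77 ]
barR [  1.3534 -98.371 ]
```

Run:
```python
from m1 import *
from scipy.optimize import least_squares
pts=[(-48,92,138.5),(-48,2,223),(-102,2,246),(-102,-4,251.5)]
def f(p,th):
    T=p[0];r=[]
    for X,Z,v in pts:
        x=T+X*np.cos(th)+Z*np.sin(th); z=4-X*np.sin(th)+Z*np.cos(th)
        w=np.r_[o+n*x/1000+t*-.0008,z/1000]; r.append(proj(c,w)[1]-v)
    return r
for th in(1.34,1.36,1.38,1.40):
    s_=least_squares(f,[-3],args=(th,));print(th,s_.x,np.round(s_.fun,1))
print(proj(c,np.r_[o+n*.001,.008]), [rf(onz(c,321,v,.008)) for v in (196,203)])
# rod ends: axis rows ~140.5 in wrist21
print(rf(onz(c,236,140.5,.022)),rf(onz(c,404.5,140.5,.022)))
```

```text
tcp rest [-3.2036 -0.206 ] [ 0.5631 -0.0212  0.2278]
1.34 [-1.3223] [-1.5 -1.7  1.6  1.5]
1.36 [-2.8161] [-1.3 -1.2  1.3  1.2]
1.38 [-4.3157] [-1.1 -0.6  0.9  0.9]
1.4 [-5.8209] [-0.9 -0.1  0.5  0.6]
(np.float64(321.58185861046337), np.float64(203.2350945269259)) [array([9.7092, 0.6978]), array([1.2842, 0.6948])]
[73.2928 93.6785] [ 73.415  -90.6211]
```

```bash
python3 -m jog '[[0,-50,10,0],[0,-100,30,0],[0,-150,50,0],[0,-200,50,0],[0,-250,50,0]]'
python3 - <<'E'
from station import imaging
import cv2
a=imaging.get_image("top")[:,:,::-1]
b=imaging.get_image("scene")[:,:,::-1]
cv2.imwrite('pics/top22.png',a);cv2.imwrite('pics/scene22.png',b)
im=a[165:285,235:395]
cv2.imwrite('pics/topc22.png',cv2.resize(im,None,fx=5,fy=5,interpolation=cv2.INTER_CUBIC))
E
```

```text
time_s: 23.6
tool_pos: [0.5629, -0.2727, 0.2769]
tcp_rot: [-0.0, 0.775, 0.632, -0.0]
wrist_force: [1.0, 0.6, -0.4]
width: 0.999
```

View pics/topc22.png

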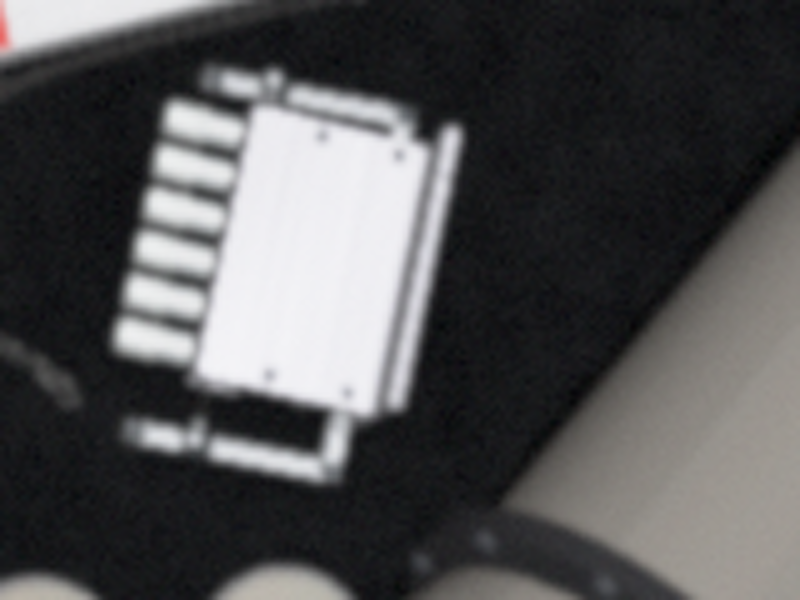

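View pics/scene22.png

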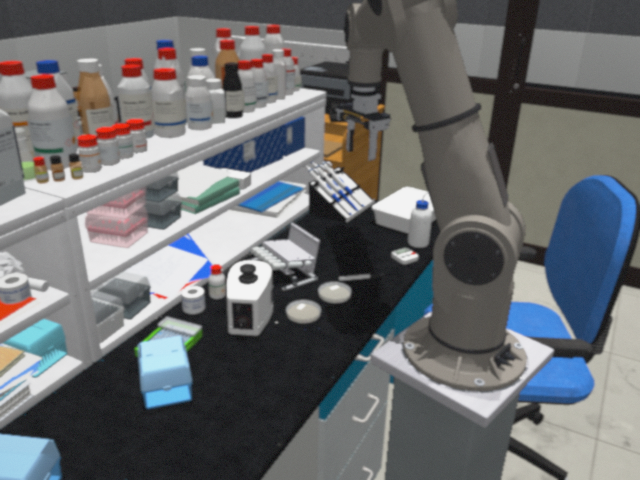

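Run:
```python
from m1 import *
ct=cam("top")
for u,v in((463,130),(407,410)):
    print(rf(onz(ct,235+u/5-.4,165+v/5-.4,.104)))
from station import job
print(job.close_job())
```

```text
tcp rest [-254.4728  -49.6885] [ 0.5609 -0.2773  0.277 ]
[-29.2483 -71.7456]
[-30.5546  68.6125]
the job is handed in; nothing more can be done
None
```

I handed the job in at about 24 s. The rack was lying face down on the cross rod with its toe at the stop bar and nothing else touching it. No verdict is reported.

**What I did**
- I pushed the rack along with open fingertips at its heel edge. Squaring it up left it about 16 mm off the rest's middle line, so I pushed it back sideways with shut fingers. I then pushed it onto the stop bar; the force rose to about 11 N at contact.
- I tipped it with both fingertips on the back sheet. Near balance I moved the tips quickly down towards the ledge corner; the rack fell back about 0.1 rad before they caught it. Then I let it down in small steps to the rod and lifted the fingers straight off.

**Last checks**

| Check | Measured | Allowed |
|---|---|---|
| Sideways offset from the rest's middle | about 1 mm | 20 mm |
| Squareness to the rest | about 0.01 rad | 0.1 rad |
| Toe axis relative to the stop face | about 4 to 9 mm short | 18 mm short |
| Lean from upright | about 1.35 to 1.42 rad | 1.30 to 1.42 rad |

- **Lean:** these checks disagreed. An unconstrained fit of the wrist picture gave 1.42 rad and the toe about 8.5 mm short. The picture just before release gave 1.35 rad, and the top view put the toe about 4 to 6 mm short. With the front flange on the rod, the lean should be close to 1.36 rad.
- **Not cleared:** twice I tried to slide the tips closer to the ledge before crossing the balance point, but they stuck to the sheet. I estimated 5 mm still clear there, so friction on the sheet held the rack as it crossed.
- **Bystanders:** nothing else looked moved in the last scene picture; I did not measure it.

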